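# Stow a beaker in the drying chamber and hold its cover home

### The job

Nest the orange beaker from the bench into the identical one standing in the grey drying chamber, let go of it, and swing the chamber's open cover down onto its sprung seal. Then turn the red quarter-turn fastener on the cover until its bar lines up with the two black marks, and only after that press the cover fully home against the chamber and finish while still holding it pressed there: do not let go at the end. Leave the vials, the wash bottle and the spatula where they are.

Things in the scene. Friction and masses are not known exactly. Their poses are not given: they have to be found in the camera images.
- beaker: Orange stacking beaker upright on the bench, open top, 80 mm high: tapered body, 40 mm across at the foot and 56 mm under the shoulder, then a straight collar, 64 mm across, over the top 32 mm; mouth 58 mm inside; about 70 g; starts in one of three places (vials in the others). Origin: centre of underside, z up. Nested, its shoulder sits on the other's rim, its underside 32 mm above the other's.
- base_beaker: The identical orange beaker, standing loose on the chamber's floor (6 mm above the bench). Origin: centre of its underside; z up its axis.
- chamber: Grey open box fixed on the bench, 200 mm along its x, 180 mm along y, rim 130 mm high, walls 6 mm. Origin: centre of underside, z up. The cover hinges on the +y rim. Along the -y wall (y -84 to -38 mm), 9 mm below the rim, a dark latch shelf with a slot along x at y = -62 mm. Two sprung rubber studs at x = +-70, y = -70 mm stand 9 mm above the rim and hold the cover off.
- vial_a: Amber vial with a blue cap, 38 mm across, 70 mm high; bystander. Origin: centre of its underside.
- vial_b: The same as vial_a; bystander. Origin: centre of its underside.
- wash_bottle: White bottle with a red cap, 60 mm across, 115 mm high; bystander. Origin: centre of its underside.
- spatula: Spatula lying on the bench, 180 mm long; bystander.
- cover (a joint): Cover angle (rad): 0 fully home on the rim, about 0.055 resting on the studs, starts 1.9 to 2.1 (leaning back past upright). Panel 200 (chamber x) by 180 by 6 mm, 0.32 kg; hinge friction (2-3 N at the free edge) keeps it at any angle. Pressing home takes 10-15 N near the free edge; it springs up if let go. With the fastener over 0.14 rad off, the cross-bar stops it at about 0.03.
- cover_hinge (a point): Middle of the hinge line, at the rim of the chamber's +y side; on the cover's underside. The hinge runs along the chamber's x. The closed cover reaches from it 180 mm towards the chamber's -y.
- cover_edge (a point): Middle of the cover's free edge, on its outer face (the top face when closed).
- fastener (a joint): Angle of the fastener (rad), positive anticlockwise seen from above the closed cover: 0 when its red bar is in line with the two black marks (along the chamber's x), its cross-bar then over the slot; starts at 0.8 to 1.5. Stops at -0.5 and 1.7. It stays where it is left (friction 0.05 N m).
- fastener_grip (a point): On the fastener's axis, at mid height of its red bar, which is 40 mm long, 11 mm wide and stands 5 to 31 mm above the cover's outer face (this point: 19 mm). The axis is 152 mm from the hinge line, in the middle of the cover's width. x of this frame runs along the bar.
Mind the look-alikes: they are no part of the job. Leave any green or turquoise look-alike of the beaker alone.

How it is judged (in metres and radians):
On the way, in this order (a step that is already met when the one before it is completed fails the run):
1. the beaker is nested in the one in the chamber and let go (horizontal distance between beaker and base_beaker below 0.006 m and z of beaker in the frame of base_beaker between 0.026 and 0.038 m and angle between the z axis of beaker and the z axis of base_beaker, either way round below 0.12 rad and angle between base_beaker's own z axis and vertical below 0.1 rad and z of base_beaker in the frame of chamber below 0.012 m and y of base_beaker in the frame of chamber between -0.02 and 0.07 m and x of base_beaker in the frame of chamber between -0.07 and 0.07 m and contact force between each of the fingers, the arm and beaker below 0.3 N), for 0.2 s.
2. the cover is swung down onto its sprung seal (value of joint cover below 0.1 rad), for 0.1 s.
3. the fastener's bar is in line with the marks, the cover still standing off (value of joint fastener between -0.17 and 0.17 rad and value of joint cover between 0.012 and 0.12 rad), for 0.2 s.
4. the cover is pressed fully home by the robot (value of joint cover below 0.012 rad and contact force between any of the fingers, the arm and cover above 4 N), for 0.3 s.
At the end, for the whole second after the job is handed in: Robot still pressing the cover (over 4 N), fully home (joint below 0.012 rad); fastener within 0.17 rad of the marks; beakers nested (axes within 6 mm, undersides 26 to 38 mm apart), upright on the chamber floor, untouched; bystanders within 30 mm of their starts (all of step 1 and all of step 4 and value of joint fastener between -0.17 and 0.17 rad and distance of each of vial_a, vial_b, wash_bottle, spatula from where it was at the start of the episode below 0.03 m); the arm keeps its last pose, push and grip.
It fails at once if a bystander is pushed away or tipped (distance of any of vial_a, vial_b, wash_bottle, spatula from where it was at the start of the episode above 0.03 m or angle between any of vial_a, vial_b, wash_bottle's own z axis and vertical above 0.5 rad).
It also fails if it takes over 67 s, if anything falls off the work surface, if the arm or the gripper's body presses on something with over 40 N, if the wrist force passes 120 N, or if a joint passes its speed limit or range.

### The arm

A 6-joint arm with a two-finger parallel gripper is mounted at the origin on the work surface. World frame = base frame: x ahead of the robot, y to its left, z up, the work surface at z = 0. Lengths are in m, angles in degrees, forces in N, time in s.
With the tool pointing down it reaches from about 0.375 to 0.925 m from the base axis. Payload 5.7 kg.
Tool frame: the origin (TCP) lies at the very end of the fingers, on their centre line; the grasp point (between the pads) lies 19 mm behind it (bot.grip_point_offset is the distance from the TCP to the grasp point, in m); y points along the fingers, z is the direction in which the jaws open and shut, and the axes are right-handed (so a half turn about y gives the same grasp; the last joint's range is limited). The gripper opens to 85 mm and grips with 20 to 120 N. Pads are 22 mm wide; open, the fingers measure 114 mm over their backs; the gripper's body (76 mm by 85 mm) begins 54 mm behind the grasp point. The pads swing forward as they close: fully open they stand 13 mm farther back than shut.
Start: joints at [61.53, 20.558, 86.54, -0, 72.909, -6.595], TCP at [0.224, 0.557, 0.231] pointing down, gripper open.
Joint ranges: [-170.27, 170.27], [-57.76, 135], [12.27, 136.19], [-55.21, 235.2], [11.17, 155.16], [-170.74, 170.74]. Speed limits (degrees/s): [136.94, 136.94, 180, 180, 180, 180].

### API

Orientations are given as [roll, pitch, yaw] about the fixed x, y, z axes, in that order (R = Rz(yaw) Ry(pitch) Rx(roll)).
In Python, from rig import sensors, cams, order, bot gives the robot as it stands.
- The arm moves only by the tool move_arm, never from a script. Its argument "steps" is a list of rows, each an object of numbers: "jaw": the gripper command: -1 is shut, 1 is fully open, values between are in proportion; "tx", "ty", "tz": the shift along the tool's x, y, z each as a share of 150 mm, from -1 to 1; "spin": the turn about the tool's y as a share of 360 degrees, from -1 to 1. A call has 1 to 12 rows; each row is the pose to reach, as a shift and turn from the pose commanded when the call began, along the tool's axes at that moment, turning the shorter way round; what a row does not reach only later rows make up. A row lasts 1/10 s, in which the tool goes at most 50 mm and 8.59 degrees, less where a joint would pass 70% of its speed; a pose out of reach is approached as far as the arm can. A call with a number of a shift or a turn outside -1 to 1 is refused whole. A call with a gripper value outside its range is refused whole. The fingers move at their own pace and stop on an object; "squeeze" is the grip in N (left out, the last holds). Time passes only in rows, so rows that repeat a pose let the fingers close. It gives the time, the measured TCP pose, the force and the opening at its end, in the units of the state.
- sensors.observe(): the state, without advancing time (a new reading comes with each control period).
- cams.get_image(name): name is "scene" or "side" or "wrist"; returns a dict with "img" (384x512x3 uint8, red, green, blue), "range_z" (384x512 float32, m along the optical axis (not along the pixel's ray), 0 where there is no reading), "fx", "fy", "cx", "cy" (pixels), "T" (4x4, takes a point from camera to world coordinates). Camera axes: x right, y down, z forward; pixel columns grow to the right and rows downward; lengths in m; the calibration is good to about 2 mm. A picture is of the moment at which its call begins.
- order.sign_off(): hands the job in, once; it reports no verdict.
The state is a dict: "time_s": time; "q": joint angles; "qd": joint speeds; "effort": joint torques, N m; "position": TCP position; "tool_rot": TCP orientation; "force": force on the tool from outside, world axes, zero at the start; "wrist_torque": the same for the moment, N m; "grip_width": opening from 0.0 (shut) to 1.0 (fully open).
Only numpy, scipy, OpenCV 4.12 (cv2) and the standard library are available. Lean on these libraries where they do the work, as an engineer would, in place of code of your own. Each camera call takes 0.05 s, during which the arm holds its last target.

## Working session

There is one attempt and no reset: what is moved stays moved. The work goes in short steps, Python scripts to look and compute and a tool call to move; the robot and the scene stay as the last step left them, time stands still between calls to the robot, and variables do not carry over. Pictures are saved under pics/ and viewed, and the job is handed in when it is done.

Besides the shell and the picture viewer there is one more tool, called as name([rows], argument=value, ...), one row to a line, values as JSON. move_arm: Moves the arm, as the interface text tells. Its arguments: {"type":"object","properties":{"steps":{"type":"array"},"squeeze":{"type":"number"}},"required":["steps"]}

```bash
ls; mkdir -p pics; python3 - <<'E'
from rig import sensors, cams, order, bot
import cv2, numpy as np
s=sensors.observe(); print(s)
for n in ["scene","side","wrist"]:
    d=cams.get_image(n); cv2.imwrite(f"pics/a_{n}.png",d["img"][:,:,::-1]); print(n,d["fx"],d["cx"],d["cy"],np.round(d["T"],3).tolist())
E
```

```text
pics
{'time_s': 0.0, 'q': array([ 6.15308064e+01,  2.06004502e+01,  8.65991281e+01, -3.44238356e-04,
        7.29093146e+01, -6.59549492e+00]), 'qd': array([-0.01430979, -0.0519134 , -0.0188151 , -0.00878424, -0.0159176 ,
       -0.07732122]), 'effort': array([ 1.17180302e-04, -5.27633214e+01, -2.78628695e+01, -3.29561208e-04,
        1.33950007e-02, -5.08520500e-06]), 'position': array([0.22322339, 0.55618905, 0.23042653]), 'tool_rot': array([-9.01082099e+01,  1.21806528e-02, -2.18736087e+01]), 'force': array([ 0.94938382,  0.77546508, -0.36382783]), 'wrist_torque': array([ 0.06312717, -0.03950623, -0.02512572]), 'grip_width': 0.9992263882118406}
scene 473.28369063285993 260.5424888863142 186.33070607328227 [[0.526, 0.544, -0.654, 1.314], [0.851, -0.335, 0.405, -0.594], [0.002, -0.769, -0.639, 0.879], [0.0, 0.0, 0.0, 1.0]]
side 461.17071007072656 264.08295137699423 195.5128122690475 [[-0.999, -0.042, 0.029, 0.497], [-0.051, 0.745, -0.665, 0.631], [0.006, -0.666, -0.746, 0.915], [0.0, 0.0, 0.0, 1.0]]
wrist 325.34336166895986 257.5667095441705 187.9031159677724 [[0.371, 0.889, 0.268, 0.155], [0.929, -0.355, -0.109, 0.584], [-0.002, 0.29, -0.957, 0.372], [0.0, 0.0, 0.0, 1.0]]
```

View pics/a_scene.png

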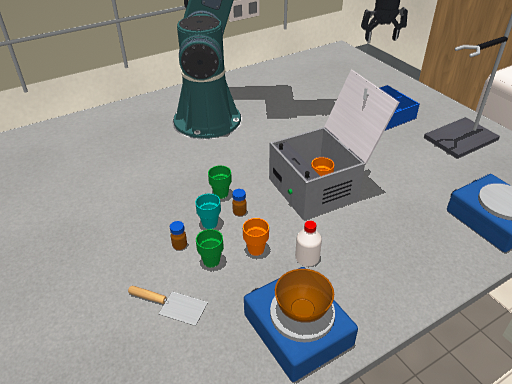

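View pics/a_side.png

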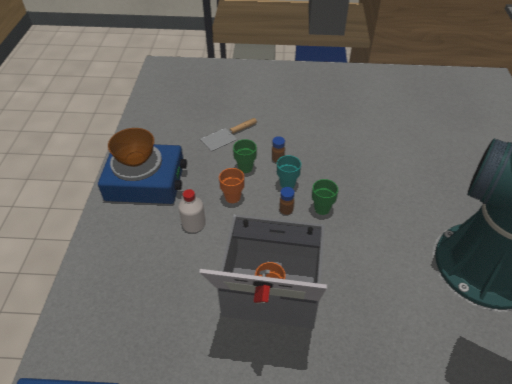

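View pics/a_wrist.png

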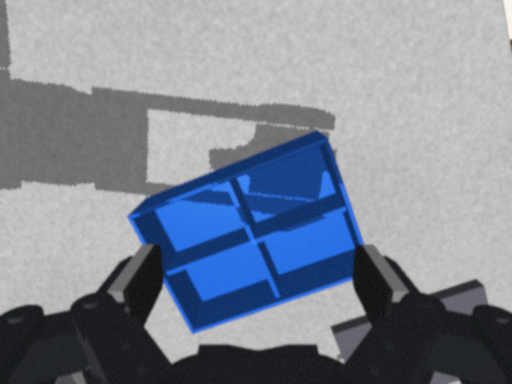

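The scene picture shows the loose orange beaker at (256,236), between green and turquoise ones, and the chamber at (320,165) with its cover open and the base beaker at (322,167). The side view has the beaker at (232,186), the base beaker at (269,276) and the red fastener at (263,290). I'll measure these next.

```bash
cat > h.py <<'E'
import cv2, numpy as np
from rig import sensors, cams, order, bot
def wpts(d):
    z=d["range_z"].astype(float); h,w=z.shape
    u,v=np.meshgrid(np.arange(w),np.arange(h))
    P=np.stack([(u-d["cx"])/d["fx"]*z,(v-d["cy"])/d["fy"]*z,z],-1)
    W=P@d["T"][:3,:3].T+d["T"][:3,3]
    W[z==0]=np.nan
    return W
def hsv(d): return cv2.cvtColor(d["img"],cv2.COLOR_RGB2HSV)
def mask(d,lo,hi): return cv2.inRange(hsv(d),np.array(lo),np.array(hi))
def circ(P):
    A=np.c_[2*P[:,:2],np.ones(len(P))]; b=(P[:,:2]**2).sum(1)
    s=np.linalg.lstsq(A,b,rcond=None)[0]; return s[:2],np.sqrt(s[2]+s[0]**2+s[1]**2)
E
python3 - <<'E'
from h import *
for n in ["scene","side"]:
    d=cams.get_image(n); W=wpts(d)
    np.savez(f"pics/{n}.npz",W=W,**{k:d[k] for k in d})
    for name,lo,hi in [("orange",(5,150,90),(18,255,255)),("red",(0,170,90),(4,255,255)),("green",(50,100,40),(80,255,255)),("teal",(83,120,60),(100,255,255)),("blue",(104,150,60),(125,255,255))]:
        m=mask(d,lo,hi); k,l,st,c=cv2.connectedComponentsWithStats(m)
        for i in range(1,k):
            if st[i,4]<25: continue
            P=W[l==i]; P=P[~np.isnan(P[:,0])]
            if len(P)<10: continue
            zt=np.percentile(P[:,2],98)
            print(n,name,c[i].round(),st[i,4],"min",np.percentile(P,2,0).round(3),"max",np.percentile(P,98,0).round(3))
            top=P[P[:,2]>zt-0.006]
            if len(top)>8:
                cc,r=circ(top); print("    rim circ",cc.round(4),r.round(4),"ztop",zt.round(4))
E
```

```text
scene orange [323. 165.] 314 min [0.476 0.078 0.047] max [0.539 0.141 0.086]
    rim circ [0.5079 0.1085] 0.0303 ztop 0.0857
scene orange [239. 207.] 160 min [ 0.476 -0.161  0.005] max [ 0.497 -0.132  0.05 ]
    rim circ [ 0.4796 -0.1442] 0.0127 ztop 0.0496
scene orange [256. 235.] 772 min [ 0.588 -0.207  0.002] max [ 0.65  -0.147  0.08 ]
    rim circ [ 0.6191 -0.1767] 0.0306 ztop 0.0799
scene orange [178. 241.] 177 min [ 0.505 -0.351  0.005] max [ 0.523 -0.322  0.05 ]
    rim circ [ 0.5055 -0.333 ] 0.014 ztop 0.0503
scene orange [304. 294.] 2357 min [ 0.819 -0.271  0.084] max [ 0.924 -0.168  0.142]
    rim circ [ 0.8726 -0.2211] 0.0551 ztop 0.1418
scene red [310. 226.] 117 min [ 0.696 -0.097  0.101] max [ 0.722 -0.071  0.116]
    rim circ [ 0.709  -0.0838] 0.01 ztop 0.1161
scene green [220. 180.] 590 min [ 0.351 -0.181  0.002] max [ 0.415 -0.121  0.08 ]
    rim circ [ 0.3841 -0.1507] 0.0303 ztop 0.0796
scene green [210. 246.] 817 min [ 0.563 -0.319  0.004] max [ 0.625 -0.259  0.079]
    rim circ [ 0.5943 -0.2887] 0.0305 ztop 0.0794
scene teal [208. 209.] 701 min [ 0.443 -0.263  0.00
[... 1560 characters left out ...]
5  0.08 ]
    rim circ [ 0.3794 -0.1467] 0.0302 ztop 0.0796
side teal [288. 170.] 525 min [ 0.446 -0.261  0.015] max [ 0.498 -0.197  0.08 ]
    rim circ [ 0.4705 -0.229 ] 0.0302 ztop 0.0795
side blue [278. 141.] 67 min [ 0.488 -0.343  0.065] max [ 0.515 -0.315  0.072]
    rim circ [ 0.5011 -0.3283] 0.0112 ztop 0.0721
side blue [142. 176.] 1499 min [ 0.769 -0.285  0.017] max [ 0.945 -0.137  0.072]
    rim circ [ 0.8601 -0.2171] 0.0839 ztop 0.0721
side blue [287. 192.] 109 min [ 0.459 -0.155  0.065] max [ 0.488 -0.125  0.072]
    rim circ [ 0.4731 -0.1396] 0.012 ztop 0.0717
side blue [ 49. 382.] 236 min [0.81  0.345 0.066] max [0.947 0.353 0.072]
    rim circ [0.8841 0.3411] 0.0405 ztop 0.0723
```

```bash
python3 - <<'E'
from h import *
for n in ["scene","side"]:
    f=np.load(f"pics/{n}.npz"); W=f["W"]; 
    m=(abs(W[...,2]-0.13)<0.004)&(W[...,0]>.35)&(W[...,0]<.68)&(W[...,1]>-.03)&(W[...,1]<.28)
    m=cv2.morphologyEx(m.astype(np.uint8),cv2.MORPH_OPEN,np.ones((2,2)))>0
    P=W[m]; r=cv2.minAreaRect(P[:,:2].astype(np.float32)*1000); print(n,m.sum(),r, cv2.boxPoints(r).round(1).tolist())
    # cover: points z>.15 above
    c=(W[...,2]>.15)&(W[...,2]<.33)&(W[...,0]>.35)&(W[...,0]<.68)&(W[...,1]>.1)&(W[...,1]<.4)
    P=W[c]; q=P.mean(0); u,s,vt=np.linalg.svd(P-q,full_matrices=False)
    d=abs((P-q)@vt[2]); P=P[d<.006]; q=P.mean(0); u,s,vt=np.linalg.svd(P-q,full_matrices=False)
    print(len(P),"cover c",q.round(4),"n",vt[2].round(3),"min",P.min(0).round(3),"max",P.max(0).round(3))
    img=f["img"][:,:,::-1].copy(); 
    x0,y0,x1,y1=(250,50,410,230) if n=="scene" else (180,190,350,330)
    cv2.imwrite(f"pics/b_{n}.png",cv2.resize(img[y0:y1,x0:x1],None,fx=4,fy=4,interpolation=cv2.INTER_CUBIC)[:600,:800])
E
```

```text
scene 561 ((510.0988464355469, 148.71075439453125), (311.17840576171875, 201.57220458984375), 85.55794525146484) [[397.6000061035156, 1.399999976158142], [598.5, -14.199999809265137], [622.5999755859375, 296.0], [421.70001220703125, 311.6000061035156]]
3265 cover c [0.5214 0.215  0.2244] n [ 0.079  0.917 -0.392] min [0.412 0.173 0.15 ] max [0.617 0.256 0.297]
side 720 ((494.71600341796875, 77.15499877929688), (351.66729736328125, 195.23138427734375), 82.15940856933594) [[374.0, -83.69999694824219], [567.4000244140625, -110.4000015258789], [615.4000244140625, 238.0], [422.0, 264.70001220703125]]
1699 cover c [0.5114 0.2323 0.2449] n [ 0.083  0.922 -0.379] min [0.411 0.184 0.15 ] max [0.614 0.261 0.296]
```

View pics/b_scene.png

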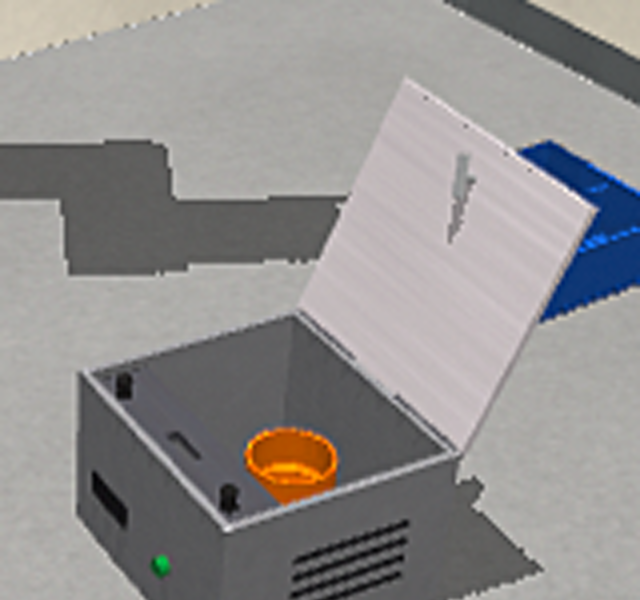

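View pics/b_side.png

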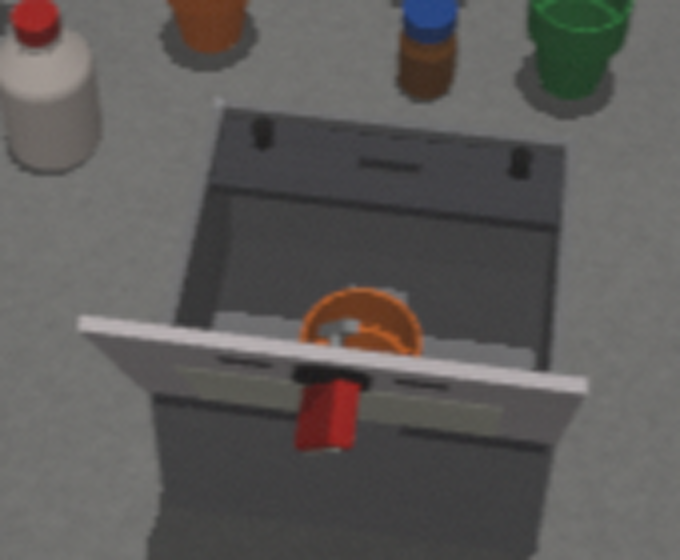

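```bash
cat >> h.py <<'E'
def ray(d,u,v,z):
    T=d["T"]; r=T[:3,:3]@np.array([(u-d["cx"])/d["fx"],(v-d["cy"])/d["fy"],1.0]); o=T[:3,3]
    return o+r*(z-o[2])/r[2]
E
python3 - <<'E'
from h import *
f=np.load("pics/scene.npz")
for u,v in [(270.5,143.25),(307,182.),(364.25,163.75),(324.25,128.25)]: print("scene",ray(f,u,v,.13).round(4))
g=np.load("pics/side.npz")
for u,v in [(235.5,217),(321.25,226.75)]: print("side",ray(g,u,v,.13).round(4))
# cover free edge mid from point clouds
for n in (f,g):
    W=n["W"]; c=(W[...,2]>.286)&(W[...,2]<.32)&(W[...,0]>.35)&(W[...,0]<.68)&(W[...,1]>.1)&(W[...,1]<.4)
    P=W[c]; print(len(P),P.min(0).round(4),P.max(0).round(4), np.polyfit(P[:,0]-.51,P[:,1],1).round(4))
    # red bar in side
m=mask({"img":g["img"]},(0,140,50),(6,255,255)); P=g["W"][(m>0)&(g["W"][...,1]>.2)]
print(len(P),P.mean(0).round(4)); 
E
```

```text
scene [0.403  0.0038 0.13  ]
scene [ 0.5946 -0.0104  0.13  ]
scene [0.6119 0.1626 0.13  ]
scene [0.4203 0.1783 0.13  ]
side [ 0.5864 -0.0022  0.13  ]
side [0.3996 0.0144 0.13  ]
246 [0.4178 0.2304 0.286 ] [0.6169 0.2559 0.2965] [-0.0823  0.2444]
578 [0.416  0.2298 0.286 ] [0.6139 0.2614 0.2983] [-0.0891  0.2501]
219 [0.5149 0.2627 0.2691]
```

```bash
cat >> h.py <<'E'
def plan(x=None,y=None,z=None,jaw=None):
    s=sensors.observe(); p=np.array(s["position"]); 
    from scipy.spatial.transform import Rotation as Ro
    R=Ro.from_euler("xyz",s["tool_rot"],degrees=True).as_matrix()
    ja=np.degrees(np.arctan2(R[1,2],R[0,2]))
    t=np.array([p[0] if x is None else x,p[1] if y is None else y,p[2] if z is None else z])
    d=R.T@(t-p); sh=d/0.15
    n=int(np.ceil(abs(sh).max()-.005)) or 1
    print("t",round(s["time_s"],2),"pos",p.round(4),"jaw ang",ja.round(2),"F",np.round(s["force"],1),"gw",round(s["grip_width"],3),"q",np.round(s["q"],0))
    sp=0
    if jaw is not None: sp=-(((jaw-ja)+90)%180-90)/360
    print("shares tx ty tz",sh.round(4),"calls",n,"each",(sh/n).round(4),"dist",np.linalg.norm(d).round(3),"spin",round(sp,4))
E
python3 -c "
from h import *
plan(jaw=-5,z=.38)"
```

```text
t 0.25 pos [0.2234 0.5565 0.2309] jaw ang 68.12 F [-0.5 -0.1  0.3] gw 1.0 q [62. 21. 87.  0. 73. -7.]
shares tx ty tz [-1.000e-04 -9.942e-01 -9.000e-04] calls 1 each [-1.000e-04 -9.942e-01 -9.000e-04] dist 0.149 spin 0.2031
```

move_arm([
  {"jaw": 1,"tx": 0,"ty": -1,"tz": 0,"spin": 0.203},
  {"jaw": 1,"tx": 0,"ty": -1,"tz": 0,"spin": 0.203},
  {"jaw": 1,"tx": 0,"ty": -1,"tz": 0,"spin": 0.203},
  {"jaw": 1,"tx": 0,"ty": -1,"tz": 0,"spin": 0.203},
  {"jaw": 1,"tx": 0,"ty": -1,"tz": 0,"spin": 0.203},
  {"jaw": 1,"tx": 0,"ty": -1,"tz": 0,"spin": 0.203},
  {"jaw": 1,"tx": 0,"ty": -1,"tz": 0,"spin": 0.203},
  {"jaw": 1,"tx": 0,"ty": -1,"tz": 0,"spin": 0.203},
  {"jaw": 1,"tx": 0,"ty": -1,"tz": 0,"spin": 0.203},
  {"jaw": 1,"tx": 0,"ty": -1,"tz": 0,"spin": 0.203},
])

```text
time_s: 1.25
position: [0.2235, 0.5566, 0.381]
tool_rot: [-90.0, -0.0, -95.0]
force: [0.4, 0.0, -0.7]
grip_width: 0.996
```

```bash
python3 -c "
from h import *
plan(.615,-.175,.38)"
```

```text
t 1.25 pos [0.2235 0.5566 0.381 ] jaw ang -4.99 F [ 0.4  0.  -0.7] gw 0.996 q [62. 15. 74. -0. 91. 67.]
shares tx ty tz [4.6323 0.0088 3.0241] calls 5 each [0.9265 0.0018 0.6048] dist 0.83 spin 0
```

move_arm([
  {"jaw": 1,"tx": 0.93,"ty": 0,"tz": 0.6,"spin": 0},
  {"jaw": 1,"tx": 0.93,"ty": 0,"tz": 0.6,"spin": 0},
  {"jaw": 1,"tx": 0.93,"ty": 0,"tz": 0.6,"spin": 0},
  {"jaw": 1,"tx": 0.93,"ty": 0,"tz": 0.6,"spin": 0},
])

```text
time_s: 1.65
position: [0.3024, 0.4065, 0.3814]
tool_rot: [-90.0, -0.1, -95.0]
force: [-0.7, 0.8, -0.5]
grip_width: 1.0
```

move_arm([
  {"jaw": 1,"tx": 0.93,"ty": 0,"tz": 0.6,"spin": 0},
  {"jaw": 1,"tx": 0.93,"ty": 0,"tz": 0.6,"spin": 0},
  {"jaw": 1,"tx": 0.93,"ty": 0,"tz": 0.6,"spin": 0},
  {"jaw": 1,"tx": 0.93,"ty": 0,"tz": 0.6,"spin": 0},
])

```text
time_s: 2.05
position: [0.3803, 0.2602, 0.3814]
tool_rot: [-89.9, -0.1, -95.0]
force: [-0.3, 0.7, 0.3]
grip_width: 0.993
```

move_arm([
  {"jaw": 1,"tx": 0.93,"ty": 0,"tz": 0.8,"spin": 0},
  {"jaw": 1,"tx": 0.93,"ty": 0,"tz": 0.8,"spin": 0},
  {"jaw": 1,"tx": 0.93,"ty": 0,"tz": 0.8,"spin": 0},
  {"jaw": 1,"tx": 0.93,"ty": 0,"tz": 0.8,"spin": 0},
  {"jaw": 1,"tx": 0.93,"ty": 0,"tz": 0.8,"spin": 0},
])

```text
time_s: 2.55
position: [0.4889, 0.1109, 0.381]
tool_rot: [-89.9, -0.1, -95.1]
force: [-1.0, 0.6, -0.5]
grip_width: 1.003
```

```bash
cat >> h.py <<'E'
def rims(d,ztop,lo=(3,150,60),hi=(18,255,255),tol=.006,show=True):
    W=wpts(d); m=mask(d,lo,hi); k,l,st,c=cv2.connectedComponentsWithStats(m)
    for i in range(1,k):
        if st[i,4]<60: continue
        P=W[l==i]; P=P[~np.isnan(P[:,0])]; t=P[abs(P[:,2]-ztop)<tol]
        if len(t)>10:
            cc,r=circ(t); print("comp",c[i].round(),st[i,4],"rim",cc.round(4),r.round(4),"n",len(t),"zmax",np.percentile(P[:,2],99).round(4))
E
python3 - <<'E'
from h import *
d=cams.get_image("wrist"); cv2.imwrite("pics/c_wrist.png",d["img"][:,:,::-1])
rims(d,.086); plan(.615,-.175,.38)
E
```

```text
comp [269. 143.] 1685 rim [0.5064 0.1123] 0.03 n 230 zmax 0.0858
t 2.6 pos [0.4874 0.1127 0.381 ] jaw ang -5.06 F [-0.4 -0.1  0.5] gw 1.0 q [ 5.  6. 85.  0. 89. 10.]
shares tx ty tz [1.8356 0.006  1.0164] calls 2 each [0.9178 0.003  0.5082] dist 0.315 spin 0
```

View pics/c_wrist.png

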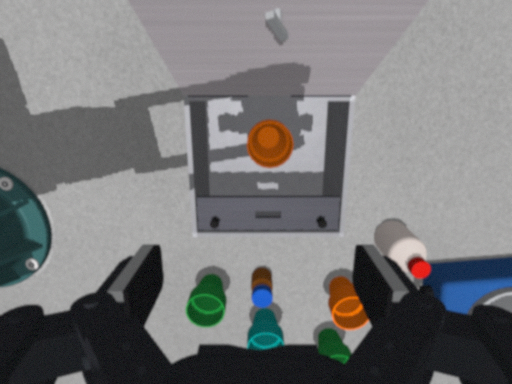

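The wrist view shows the chamber rim between (185,96) and (340,232), with the base beaker at (269,143). That puts it at about (0.506, 0.112), which agrees with the other cameras. Next is the loose beaker.

move_arm([
  {"jaw": 1,"tx": 0.92,"ty": 0,"tz": 0.51,"spin": 0},
  {"jaw": 1,"tx": 0.92,"ty": 0,"tz": 0.51,"spin": 0},
  {"jaw": 1,"tx": 0.92,"ty": 0,"tz": 0.51,"spin": 0},
  {"jaw": 1,"tx": 0.92,"ty": 0,"tz": 0.51,"spin": 0},
])

```text
time_s: 3.0
position: [0.5522, -0.0331, 0.3809]
tool_rot: [-90.0, -0.1, -95.0]
force: [0.2, 0.4, -0.5]
grip_width: 1.002
```

move_arm([
  {"jaw": 1,"tx": 0.65,"ty": 0.9,"tz": 0.51,"spin": 0},
  {"jaw": 1,"tx": 0.65,"ty": 0.9,"tz": 0.51,"spin": 0},
  {"jaw": 1,"tx": 0.65,"ty": 0.9,"tz": 0.51,"spin": 0},
  {"jaw": 1,"tx": 0.65,"ty": 0.9,"tz": 0.51,"spin": 0},
  {"jaw": 1,"tx": 0.65,"ty": 0.9,"tz": 0.51,"spin": 0},
  {"jaw": 1,"tx": 0.65,"ty": 0.9,"tz": 0.51,"spin": 0},
])

```text
time_s: 3.6
position: [0.6179, -0.1321, 0.246]
tool_rot: [-90.1, 0.1, -94.9]
force: [0.2, 0.1, 0.2]
grip_width: 0.998
```

```bash
python3 - <<'E'
from h import *
d=cams.get_image("wrist"); cv2.imwrite("pics/d_wrist.png",d["img"][:,:,::-1])
rims(d,.08); plan(.617,-.175,.2)
E
```

```text
comp [260. 206.] 3167 rim [ 0.6169 -0.1739] 0.0303 n 591 zmax 0.0796
comp [500. 254.] 2038 rim [ 0.8674 -0.2331] 0.0057 n 88 zmax 0.1413
t 3.65 pos [ 0.6184 -0.132   0.2473] jaw ang -4.86 F [0.2 0.7 0.3] gw 0.998 q [-18.  22.  81.   0.  76. -13.]
shares tx ty tz [0.2866 0.3149 0.0147] calls 1 each [0.2866 0.3149 0.0147] dist 0.064 spin 0
```

View pics/d_wrist.png

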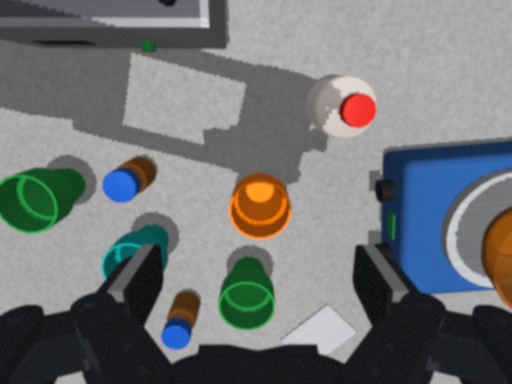

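The beaker rim is at pixel (260,206), which gives (0.617, -0.174), and nothing stands within reach of the fingers. I'll centre over it and then go down.

move_arm([
  {"jaw": 1,"tx": 0.28,"ty": 0.31,"tz": 0.015,"spin": 0},
  {"jaw": 1,"tx": 0.28,"ty": 0.31,"tz": 0.015,"spin": 0},
  {"jaw": 1,"tx": 0.28,"ty": 0.31,"tz": 0.015,"spin": 0},
  {"jaw": 1,"tx": 0.28,"ty": 0.31,"tz": 0.015,"spin": 0},
])

```text
time_s: 4.05
position: [0.6175, -0.1749, 0.2015]
tool_rot: [-89.9, 0.0, -94.9]
force: [-0.2, -0.3, -0.8]
grip_width: 1.003
```

```bash
python3 - <<'E'
from h import *
plan(.617,-.174,.045)
E
```

```text
t 4.05 pos [ 0.6175 -0.1749  0.2015] jaw ang -4.94 F [-0.2 -0.3 -0.8] gw 1.003 q [-22.  25.  83.   0.  71. -17.]
shares tx ty tz [-0.0052  1.0435 -0.0056] calls 2 each [-0.0026  0.5217 -0.0028] dist 0.157 spin 0
```

move_arm([
  {"jaw": 1,"tx": 0,"ty": 0.3,"tz": 0,"spin": 0},
  {"jaw": 1,"tx": 0,"ty": 0.6,"tz": 0,"spin": 0},
  {"jaw": 1,"tx": 0,"ty": 0.8,"tz": 0,"spin": 0},
  {"jaw": 1,"tx": 0,"ty": 1,"tz": 0,"spin": 0},
  {"jaw": 1,"tx": 0,"ty": 1,"tz": 0,"spin": 0},
])

```text
time_s: 4.55
position: [0.6151, -0.1738, 0.0476]
tool_rot: [-90.3, 0.1, -94.9]
force: [0.6, 0.2, -0.1]
grip_width: 1.0
```

move_arm([
  {"jaw": 1,"tx": 0,"ty": 0.035,"tz": 0,"spin": 0},
  {"jaw": 0.3,"tx": 0,"ty": 0.035,"tz": 0,"spin": 0},
  {"jaw": 0,"tx": 0,"ty": 0.035,"tz": 0,"spin": 0},
  {"jaw": -0.3,"tx": 0,"ty": 0.035,"tz": 0,"spin": 0},
  {"jaw": -1,"tx": 0,"ty": 0.035,"tz": 0,"spin": 0},
  {"jaw": -1,"tx": 0,"ty": 0.035,"tz": 0,"spin": 0},
  {"jaw": -1,"tx": 0,"ty": 0.035,"tz": 0,"spin": 0},
  {"jaw": -1,"tx": 0,"ty": 0.035,"tz": 0,"spin": 0},
], squeeze=25)

```text
time_s: 5.35
position: [0.6183, -0.1764, 0.0469]
tool_rot: [-89.8, -0.1, -95.0]
force: [-0.8, 1.5, 6.8]
grip_width: 0.752
```

```bash
python3 - <<'E'
from h import *
d=cams.get_image("scene"); cv2.imwrite("pics/e.png",cv2.resize(d["img"][150:330,150:400,::-1],None,fx=3,fy=3))
plan(z=.3)
E
```

```text
t 5.4 pos [ 0.6183 -0.1764  0.047 ] jaw ang -4.96 F [-2.   0.2  7.5] gw 0.757 q [-22.  35.  91.   0.  54. -17.]
shares tx ty tz [ 1.600e-03 -1.687e+00  5.500e-03] calls 2 each [ 8.000e-04 -8.435e-01  2.700e-03] dist 0.253 spin 0
```

View pics/e.png

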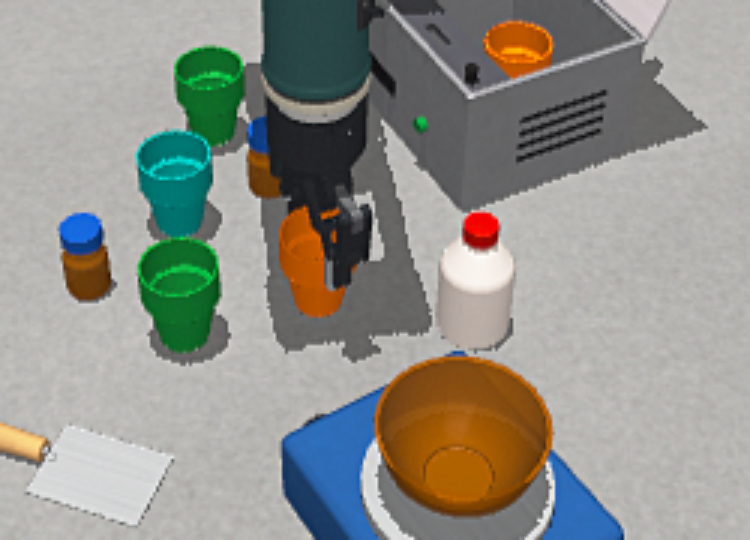

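move_arm([
  {"jaw": -1,"tx": 0,"ty": -0.1,"tz": 0,"spin": 0},
  {"jaw": -1,"tx": 0,"ty": -0.3,"tz": 0,"spin": 0},
  {"jaw": -1,"tx": 0,"ty": -0.6,"tz": 0,"spin": 0},
  {"jaw": -1,"tx": 0,"ty": -0.9,"tz": 0,"spin": 0},
  {"jaw": -1,"tx": 0,"ty": -1,"tz": 0,"spin": 0},
])

```text
time_s: 5.9
position: [0.62, -0.1771, 0.2017]
tool_rot: [-89.5, -0.2, -95.0]
force: [0.4, -0.4, 0.0]
grip_width: 0.756
```

move_arm([
  {"jaw": -1,"tx": 0,"ty": -0.3,"tz": 0,"spin": 0},
  {"jaw": -1,"tx": 0,"ty": -0.6,"tz": 0,"spin": 0},
  {"jaw": -1,"tx": 0,"ty": -0.6,"tz": 0,"spin": 0},
  {"jaw": -1,"tx": 0,"ty": -0.6,"tz": 0,"spin": 0},
])

```text
time_s: 6.3
position: [0.6177, -0.1762, 0.2875]
tool_rot: [-89.7, -0.1, -95.0]
force: [0.1, 0.0, -1.5]
grip_width: 0.758
```

```bash
python3 - <<'E'
from h import *
for n in ["wrist","scene","side"]:
    d=cams.get_image(n); cv2.imwrite(f"pics/f_{n}.png",d["img"][:,:,::-1])
    W=wpts(d); m=mask(d,(3,150,60),(18,255,255))>0
    P=W[m&(abs(W[...,0]-.617)<.06)&(abs(W[...,1]+.175)<.06)&(W[...,2]>.15)]
    print(n,len(P),np.percentile(P,[1,99],0).round(4) if len(P) else "")
    if len(P)>30:
        zt=np.percentile(P[:,2],98); t=P[P[:,2]>zt-.005]; print(zt.round(4),circ(t),len(t))
plan(.5064,.112,.3)
E
```

```text
wrist 20764 [[ 0.589  -0.2045  0.2431]
 [ 0.6488 -0.1434  0.3211]]
0.3207 (array([ 0.61895021, -0.17438172]), np.float64(0.02984402793253331)) 4158
scene 719 [[ 0.5868 -0.2081  0.2396]
 [ 0.6491 -0.1527  0.341 ]]
0.3189 (array([ 0.62288367, -0.17148588]), np.float64(0.03496005051023868)) 79
side 924 [[ 0.5867 -0.2056  0.2418]
 [ 0.6458 -0.141   0.3181]]
0.3174 (array([ 0.61495535, -0.17269333]), np.float64(0.03036973703576144)) 122
t 6.45 pos [ 0.6159 -0.1755  0.2833] jaw ang -4.96 F [-0.8 -0.1 -1.2] gw 0.757 q [-22.  22.  77.  -0.  81. -17.]
shares tx ty tz [-1.8465 -0.1076 -0.8928] calls 2 each [-0.9232 -0.0538 -0.4464] dist 0.308 spin 0
```

View pics/f_wrist.png

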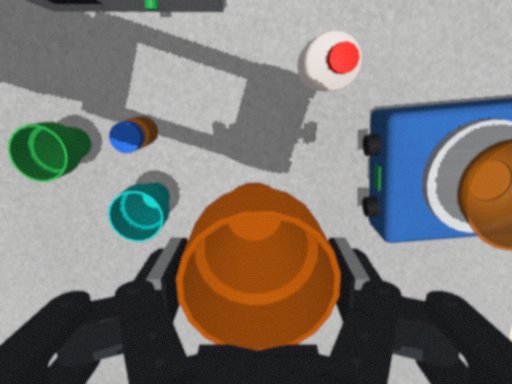

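View pics/f_scene.png

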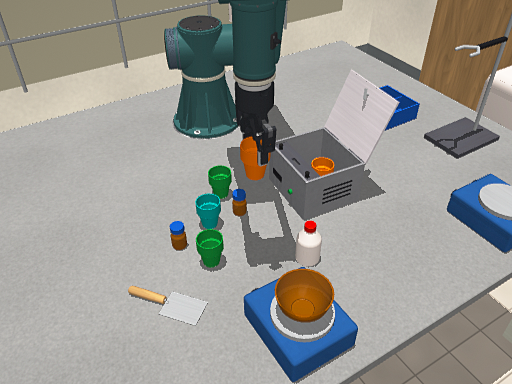

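```bash
python3 - <<'E'
from h import *
for n in ["scene","side"]:
    d=cams.get_image(n); W=wpts(d)
    m=(abs(W[...,0]-.617)<.12)&(abs(W[...,1]+.175)<.16)&(W[...,2]>.25)
    P=W[m]
    for z in np.arange(.26,.56,.02):
        Q=P[abs(P[:,2]-z)<.01]
        if len(Q)>5: print(n,z.round(2),len(Q),"y off",np.percentile(Q[:,1]+.1755,[1,99]).round(3),"x off",np.percentile(Q[:,0]-.617,[1,99]).round(3))
    if n=="scene": cv2.imwrite("pics/g.png",cv2.resize(d["img"][0:190,180:360,::-1],None,fx=3,fy=3))
E
```

```text
scene 0.26 129 y off [-0.025  0.014] x off [-0.006  0.025]
scene 0.28 182 y off [-0.032  0.02 ] x off [-0.03   0.039]
scene 0.3 312 y off [-0.033  0.024] x off [-0.03   0.047]
scene 0.32 208 y off [-0.032  0.01 ] x off [-0.04   0.048]
scene 0.34 205 y off [-0.019  0.006] x off [-0.061  0.066]
scene 0.36 288 y off [-0.021  0.005] x off [-0.065  0.068]
scene 0.38 308 y off [-0.023  0.004] x off [-0.063  0.07 ]
scene 0.4 207 y off [-0.019  0.005] x off [0.004 0.068]
scene 0.42 338 y off [-0.039  0.026] x off [-0.011  0.039]
scene 0.44 373 y off [-0.039  0.024] x off [-0.01  0.04]
scene 0.46 352 y off [-0.039  0.029] x off [-0.018  0.038]
scene 0.48 414 y off [-0.041  0.029] x off [-0.012  0.041]
scene 0.5 452 y off [-0.04   0.027] x off [-0.01  0.04]
scene 0.52 443 y off [-0.039  0.025] x off [-0.013  0.04 ]
scene 0.54 481 y off [-0.039  0.025] x off [-0.01   0.044]
scene 0.56 505 y off [-0.04   0.026] x off [-0.007  0.041]
side 0.26 123 y off [0.003 0.028] x off [-0.028  0.018]
side 0.28 231 y off [-0.028  0.033] x off [-0.032  0.025]
side 0.3 488 y off [-0.03   0.034] x off [-0.047  0.042]
side 0.32 299 y off [-0.03   0.033] x off [-0.049  0.043]
side 0.34 285 y off [-0.014  0.019] x off [-0.066  0.062]
side 0.36 367 y off [-0.013  0.021] x off [-0.068  0.064]
side 0.38 516 y off [-0.002  0.023] x off [-0.07   0.065]
side 0.4 316 y off [-0.015  0.02 ] x off [-0.068  0.063]
side 0.42 315 y off [0.004 0.039] x off [-0.039  0.032]
side 0.44 363 y off [0.004 0.04 ] x off [-0.039  0.033]
side 0.46 356 y off [-0.006  0.039] x off [-0.038  0.033]
side 0.48 405 y off [0.003 0.041] x off [-0.041  0.035]
side 0.5 461 y off [0.   0.04] x off [-0.039  0.035]
side 0.52 444 y off [0.004 0.039] x off [-0.039  0.033]
side 0.54 393 y off [0.009 0.039] x off [-0.038  0.034]
```

View pics/g.png

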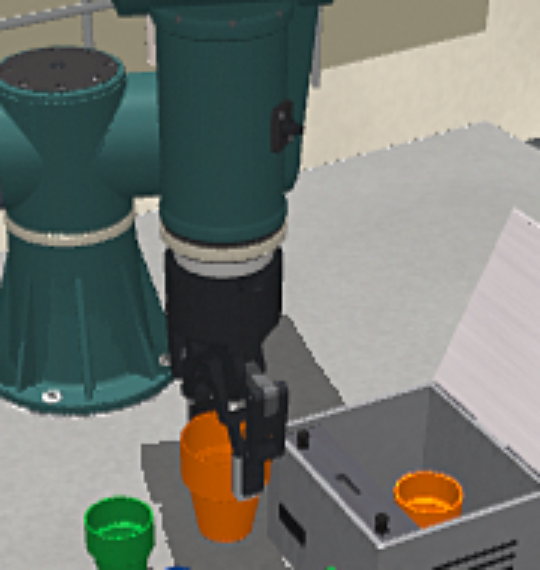

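move_arm([
  {"jaw": -1,"tx": -0.3,"ty": -0.05,"tz": -0.15,"spin": 0},
  {"jaw": -1,"tx": -0.6,"ty": -0.1,"tz": -0.3,"spin": 0},
  {"jaw": -1,"tx": -0.9,"ty": -0.1,"tz": -0.45,"spin": 0},
  {"jaw": -1,"tx": -0.92,"ty": -0.1,"tz": -0.46,"spin": 0},
])

```text
time_s: 6.95
position: [0.5569, -0.0277, 0.2988]
tool_rot: [-90.2, 0.1, -94.8]
force: [-0.3, -0.2, -0.2]
grip_width: 0.757
```

move_arm([
  {"jaw": -1,"tx": -0.3,"ty": 0,"tz": -0.15,"spin": 0},
  {"jaw": -1,"tx": -0.6,"ty": 0,"tz": -0.3,"spin": 0},
  {"jaw": -1,"tx": -0.8,"ty": 0,"tz": -0.42,"spin": 0},
  {"jaw": -1,"tx": -0.91,"ty": 0,"tz": -0.45,"spin": 0},
  {"jaw": -1,"tx": -0.91,"ty": 0,"tz": -0.45,"spin": 0},
  {"jaw": -1,"tx": -0.91,"ty": 0,"tz": -0.45,"spin": 0},
])

```text
time_s: 7.55
position: [0.5048, 0.1089, 0.2989]
tool_rot: [-90.0, -0.1, -94.9]
force: [0.3, 0.1, -1.1]
grip_width: 0.76
```

```bash
cat >> h.py <<'E'
def look(tag,ns=("wrist","scene","side")):
  for n in ns:
    d=cams.get_image(n); cv2.imwrite(f"pics/{tag}_{n}.png",d["img"][:,:,::-1])
    W=wpts(d); m=mask(d,(3,150,60),(18,255,255)); k,l,st,c=cv2.connectedComponentsWithStats(m)
    for i in range(1,k):
        if st[i,4]<60: continue
        P=W[l==i]; P=P[~np.isnan(P[:,0])]
        if len(P)<20 or abs(P[:,0].mean()-.506)>.08 or abs(P[:,1].mean()-.11)>.1: continue
        zt=np.percentile(P[:,2],98); t=P[abs(P[:,2]-zt)<.005]; cc,r=circ(t); print(n,c[i].round(),st[i,4],"ztop",zt.round(4),"c",cc.round(4),"r",r.round(4),len(t))
E
python3 - <<'E'
from h import *
look("i"); plan(.505,.111,.083)
E
```

```text
wrist [257. 258.] 23554 ztop 0.3323 c [0.5062 0.1109] r 0.0302 4078
scene [326.  96.] 607 ztop 0.3318 c [0.5067 0.1071] r 0.0306 76
scene [323. 165.] 323 ztop 0.0863 c [0.5081 0.1087] r 0.0303 76
side [272. 206.] 1402 ztop 0.3325 c [0.5049 0.1109] r 0.0303 190
side [272. 270.] 259 ztop 0.0866 c [0.5051 0.1122] r 0.0295 49
t 7.7 pos [0.5051 0.1082 0.2992] jaw ang -5.03 F [-0.1  0.3 -0.8] gw 0.756 q [ 4. 10. 91. -0. 79.  9.]
shares tx ty tz [-0.0194  1.4412 -0.0018] calls 2 each [-0.0097  0.7206 -0.0009] dist 0.216 spin 0
```

View pics/i_wrist.png

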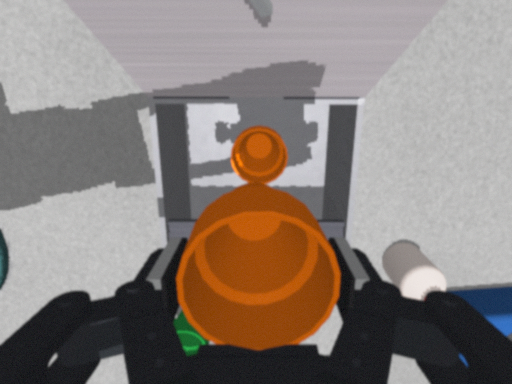

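View pics/i_scene.png

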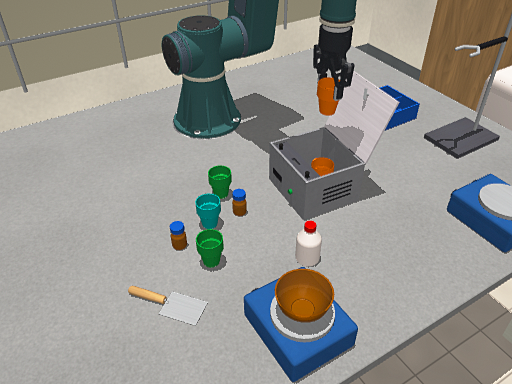

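The held beaker is within about 1.5 mm of the base beaker, with the three cameras agreeing. I'll correct by +1.5 mm in y and lower it.

move_arm([
  {"jaw": -1,"tx": -0.01,"ty": 0.25,"tz": 0.003,"spin": 0},
  {"jaw": -1,"tx": -0.01,"ty": 0.5,"tz": 0.003,"spin": 0},
  {"jaw": -1,"tx": -0.01,"ty": 0.75,"tz": 0.003,"spin": 0},
  {"jaw": -1,"tx": -0.01,"ty": 0.95,"tz": 0.003,"spin": 0},
  {"jaw": -1,"tx": -0.01,"ty": 1,"tz": 0.003,"spin": 0},
  {"jaw": -1,"tx": -0.01,"ty": 1,"tz": 0.003,"spin": 0},
])

```text
time_s: 8.3
position: [0.5048, 0.11, 0.1487]
tool_rot: [-90.1, -0.0, -95.0]
force: [0.1, 0.3, -1.5]
grip_width: 0.756
```

```bash
python3 - <<'E'
from h import *
look("j",("scene","side")); plan(.5055,.110,.085)
E
```

```text
scene [322. 153.] 763 ztop 0.1812 c [0.5071 0.1102] r 0.0311 56
side [271. 256.] 979 ztop 0.1839 c [0.5057 0.1127] r 0.0305 104
t 8.4 pos [0.5067 0.1104 0.1508] jaw ang -4.99 F [-0.2 -0.9 -0.5] gw 0.759 q [  5.  19. 102.  -0.  59.  10.]
shares tx ty tz [ 0.0036  0.4386 -0.0083] calls 1 each [ 0.0036  0.4386 -0.0083] dist 0.066 spin 0
```

move_arm([
  {"jaw": -1,"tx": 0,"ty": 0.15,"tz": 0,"spin": 0},
  {"jaw": -1,"tx": 0,"ty": 0.25,"tz": 0,"spin": 0},
  {"jaw": -1,"tx": 0,"ty": 0.33,"tz": 0,"spin": 0},
  {"jaw": -1,"tx": 0,"ty": 0.38,"tz": 0,"spin": 0},
  {"jaw": -1,"tx": 0,"ty": 0.41,"tz": 0,"spin": 0},
  {"jaw": -1,"tx": 0,"ty": 0.41,"tz": 0,"spin": 0},
])

```text
time_s: 9.0
position: [0.5055, 0.1108, 0.0881]
tool_rot: [-90.0, -0.0, -95.0]
force: [0.5, 0.8, -0.2]
grip_width: 0.755
```

```bash
python3 - <<'E'
from h import *
look("k",("scene","side")); plan(.5055,.110,.085)
d=cv2.imread("pics/k_scene.png")
cv2.imwrite("pics/k2.png",cv2.resize(d[40:230,240:420],None,fx=3,fy=3))
E
```

```text
scene [320. 161.] 408 ztop 0.1214 c [0.508  0.1099] r 0.0307 52
side [271. 267.] 434 ztop 0.1225 c [0.5051 0.1137] r 0.0304 44
t 9.1 pos [0.5057 0.1108 0.0885] jaw ang -4.95 F [ 0.2 -0.4 -0.7] gw 0.753 q [  5.  24. 105.  -0.  50.  10.]
shares tx ty tz [ 0.0055  0.0235 -0.0011] calls 1 each [ 0.0055  0.0235 -0.0011] dist 0.004 spin 0
```

View pics/k2.png

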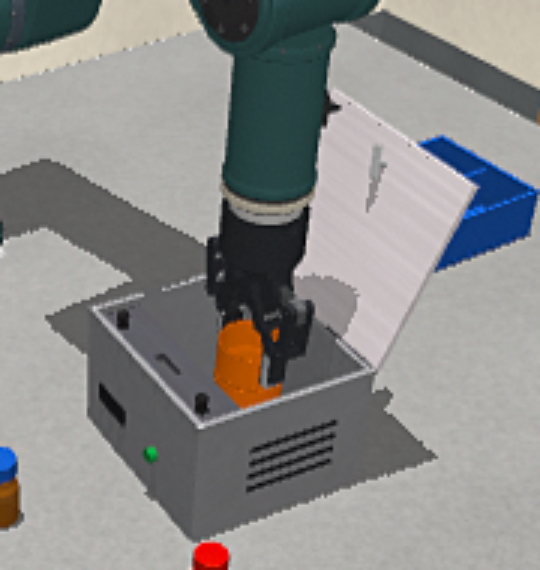

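move_arm([
  {"jaw": -1,"tx": 0,"ty": 0.01,"tz": 0,"spin": 0},
  {"jaw": -1,"tx": 0,"ty": 0.02,"tz": 0,"spin": 0},
  {"jaw": -1,"tx": 0,"ty": 0.025,"tz": 0,"spin": 0},
  {"jaw": -1,"tx": 0,"ty": 0.025,"tz": 0,"spin": 0},
])

```text
time_s: 9.5
position: [0.5069, 0.1108, 0.0852]
tool_rot: [-89.8, 0.0, -95.0]
force: [0.5, -0.7, 4.9]
grip_width: 0.756
```

```bash
python3 - <<'E'
from h import *
look("l",("scene","side")); plan()
E
```

```text
scene [320. 161.] 385 ztop 0.1198 c [0.5083 0.1084] r 0.0303 36
side [270. 267.] 408 ztop 0.1193 c [0.5063 0.1137] r 0.0303 42
t 9.6 pos [0.5068 0.1108 0.0852] jaw ang -4.95 F [ 1.6 -0.3  5.6] gw 0.758 q [  5.  24. 106.  -0.  50.  10.]
shares tx ty tz [0. 0. 0.] calls 1 each [0. 0. 0.] dist 0.0 spin 0
```

Contact at about 5 N with the top at 0.119, so it is seated. I'll open and retreat upward.

move_arm([
  {"jaw": 0.7,"tx": 0,"ty": 0,"tz": 0,"spin": 0},
  {"jaw": 1,"tx": 0,"ty": 0,"tz": 0,"spin": 0},
  {"jaw": 1,"tx": 0,"ty": 0,"tz": 0,"spin": 0},
  {"jaw": 1,"tx": 0,"ty": 0,"tz": 0,"spin": 0},
  {"jaw": 1,"tx": 0,"ty": 0,"tz": 0,"spin": 0},
])

```text
time_s: 10.1
position: [0.505, 0.1107, 0.0841]
tool_rot: [-90.0, -0.0, -95.0]
force: [0.7, 0.5, -0.1]
grip_width: 1.002
```

move_arm([
  {"jaw": 1,"tx": 0,"ty": -0.05,"tz": 0,"spin": 0},
  {"jaw": 1,"tx": 0,"ty": -0.2,"tz": 0,"spin": 0},
  {"jaw": 1,"tx": 0,"ty": -0.5,"tz": 0,"spin": 0},
  {"jaw": 1,"tx": 0,"ty": -0.8,"tz": 0,"spin": 0},
  {"jaw": 1,"tx": 0,"ty": -1,"tz": 0,"spin": 0},
  {"jaw": 1,"tx": 0,"ty": -1,"tz": 0,"spin": 0},
])

```text
time_s: 10.7
position: [0.5085, 0.1111, 0.2397]
tool_rot: [-89.4, 0.1, -94.9]
force: [1.0, 0.2, 0.3]
grip_width: 1.0
```

```bash
python3 - <<'E'
from h import *
look("m"); plan(z=.38)
E
```

```text
wrist [252. 176.] 4597 ztop 0.1174 c [0.506  0.1127] r 0.0302 757
scene [323. 161.] 549 ztop 0.1174 c [0.5077 0.1098] r 0.0307 95
side [272. 265.] 515 ztop 0.1183 c [0.5045 0.1135] r 0.0302 91
t 10.85 pos [0.5047 0.1107 0.234 ] jaw ang -4.95 F [-0.6  1.2  0.9] gw 0.997 q [ 5. 14. 96. -0. 70. 10.]
shares tx ty tz [ 2.000e-04 -9.732e-01 -6.000e-04] calls 1 each [ 2.000e-04 -9.732e-01 -6.000e-04] dist 0.146 spin 0
```

View pics/m_wrist.png

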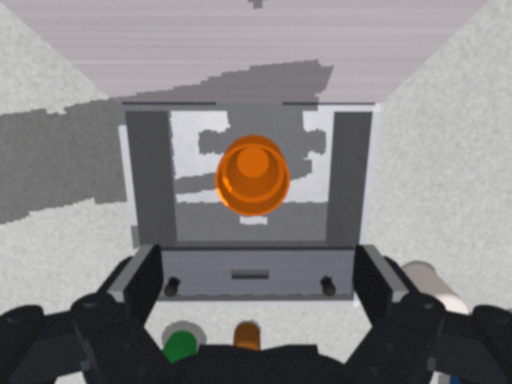

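Nested: the top is at 0.1177 (0.118 expected) and the rim centre at (252,176) is back where the base beaker was. Now I'll pin down the chamber frame and work out the cover push.

```bash
python3 - <<'E'
from h import *
d=cams.get_image("wrist"); W=wpts(d)
m=(abs(W[...,2]-.13)<.003)&(W[...,0]>.38)&(W[...,0]<.63)&(W[...,1]>-.02)&(W[...,1]<.172)
P=W[m]; print(len(P))
r=cv2.minAreaRect(P[:,:2].astype(np.float32)*1000); print(r, cv2.boxPoints(r).round(1).tolist())
# stud tops
m=(W[...,2]>.134)&(W[...,2]<.143)&(W[...,1]<.05); k,l,st,c=cv2.connectedComponentsWithStats(m.astype(np.uint8))
for i in range(1,k):
    if st[i,4]>8: print("stud?",c[i].round(),st[i,4],W[l==i].mean(0).round(4))
# cover plane
c=(W[...,2]>.15)&(W[...,2]<.33)&(W[...,1]>.15)&(W[...,1]<.4)&(W[...,0]>.4)&(W[...,0]<.63)
P=W[c]; q=np.median(P,0); vt=np.linalg.svd(P-q,full_matrices=False)[2]; print(len(P),"cover n",vt[2].round(3),q.round(4))
print("y at rim z .13 on plane at x=.513:", (q[1]-(vt[2][2]*(.13-q[2])+vt[2][0]*(.513-q[0]))/vt[2][1]).round(4))
E
```

```text
4787
((501.65301513671875, 87.3427963256836), (182.39471435546875, 201.0894317626953), 85.12467956542969) [[393.70001220703125, 5.0], [594.0999755859375, -12.100000381469727], [609.5999755859375, 169.6999969482422], [409.20001220703125, 186.8000030517578]]
stud? [174. 293.] 108 [0.4266 0.0247 0.1362]
stud? [337. 294.] 105 [0.5649 0.0126 0.1361]
35467 cover n [-0.08  -0.919  0.386] [0.5125 0.2077 0.204 ]
y at rim z .13 on plane at x=.513: 0.1766
```

```bash
cat >> h.py <<'E'
yaw=np.radians(-4.9); EX=np.array([np.cos(yaw),np.sin(yaw)]); EY=np.array([-np.sin(yaw),np.cos(yaw)])
H=np.array([.509,.176])
def c2w(xp,yp,zp):  # hinge frame -> world
    return np.r_[H+xp*EX+yp*EY, .13+zp]
def tip(th,r=.165,xp=.065,gap=0,below=.03):
    u=np.array([-np.cos(th),np.sin(th)]); n=np.array([np.sin(th),np.cos(th)])
    if th>np.pi/2-0.0:
        E=.18*u+.006*n; return c2w(xp,E[0]+.011+gap,E[1]-below)
    F=r*u+.006*n; return c2w(xp,F[0]+.011,F[1]+gap)
E
python3 - <<'E'
from h import *
print("pre",tip(1.967,gap=.02).round(4))
for th in [1.967,1.8,1.6]: print(th,tip(th).round(4))
for th in [1.55,1.4,1.2,1,.8,.6,.4,.25,.15,.08]: print(th,tip(th,r=.16).round(4))
plan(z=.38); 
E
```

```text
pre [0.5828 0.2761 0.2637]
1.967 [0.5811 0.2561 0.2637]
1.8 [0.5787 0.228  0.2739]
1.6 [0.5757 0.1926 0.2797]
1.55 [0.5749 0.1841 0.2901]
1.4 [0.5729 0.1602 0.2887]
1.2 [0.5702 0.1292 0.2813]
1 [0.5677 0.1003 0.2679]
0.8 [0.5655 0.0746 0.249 ]
0.6 [0.5637 0.0532 0.2253]
0.4 [0.5623 0.0369 0.1978]
0.25 [0.5616 0.0284 0.1754]
0.15 [0.5613 0.0247 0.1598]
0.08 [0.5611 0.023  0.1488]
t 10.9 pos [0.5042 0.1107 0.2333] jaw ang -4.96 F [-0.6 -0.  -0.2] gw 1.0 q [ 5. 14. 96. -0. 70. 10.]
shares tx ty tz [ 4.000e-04 -9.779e-01 -2.100e-03] calls 1 each [ 4.000e-04 -9.779e-01 -2.100e-03] dist 0.147 spin 0
```

move_arm([
  {"jaw": 1,"tx": 0,"ty": -0.3,"tz": 0,"spin": 0},
  {"jaw": 0,"tx": 0,"ty": -0.6,"tz": 0,"spin": 0},
  {"jaw": -1,"tx": 0,"ty": -0.9,"tz": 0,"spin": 0},
  {"jaw": -1,"tx": 0,"ty": -1,"tz": 0,"spin": 0},
  {"jaw": -1,"tx": 0,"ty": -1,"tz": 0,"spin": 0},
])

```text
time_s: 11.4
position: [0.5063, 0.1109, 0.3856]
tool_rot: [-89.8, 0.0, -95.0]
force: [0.2, 1.0, -0.3]
grip_width: 0.33
```

```bash
python3 - <<'E'
from h import *
plan(.59,.285,.38)
E
```

```text
t 11.4 pos [0.5063 0.1109 0.3856] jaw ang -4.96 F [ 0.2  1.  -0.3] gw 0.33 q [ 5.  7. 83. -0. 90. 10.]
shares tx ty tz [-1.2048  0.0392  0.4554] calls 2 each [-0.6024  0.0196  0.2277] dist 0.193 spin 0
```

move_arm([
  {"jaw": -1,"tx": -0.3,"ty": 0,"tz": 0.12,"spin": 0},
  {"jaw": -1,"tx": -0.6,"ty": 0,"tz": 0.23,"spin": 0},
  {"jaw": -1,"tx": -0.9,"ty": 0,"tz": 0.35,"spin": 0},
  {"jaw": -1,"tx": -1,"ty": 0,"tz": 0.45,"spin": 0},
  {"jaw": -1,"tx": -1,"ty": 0,"tz": 0.45,"spin": 0},
])

```text
time_s: 11.9
position: [0.5858, 0.2563, 0.3795]
tool_rot: [-90.3, -0.1, -94.8]
force: [-1.1, -0.2, -0.9]
grip_width: 0.001
```

```bash
python3 - <<'E'
from h import *
plan(.583,.285,.264)
E
```

```text
t 11.9 pos [0.5858 0.2563 0.3795] jaw ang -4.83 F [-1.1 -0.2 -0.9] gw 0.001 q [17. 19. 68.  0. 93. 22.]
shares tx ty tz [-0.1905  0.7699 -0.0305] calls 1 each [-0.1905  0.7699 -0.0305] dist 0.119 spin 0
```

move_arm([
  {"jaw": -1,"tx": -0.2,"ty": 0,"tz": -0.02,"spin": 0},
  {"jaw": -1,"tx": -0.2,"ty": 0.2,"tz": -0.02,"spin": 0},
  {"jaw": -1,"tx": -0.2,"ty": 0.5,"tz": -0.02,"spin": 0},
  {"jaw": -1,"tx": -0.2,"ty": 0.77,"tz": -0.02,"spin": 0},
  {"jaw": -1,"tx": -0.2,"ty": 0.77,"tz": -0.02,"spin": 0},
])

```text
time_s: 12.4
position: [0.5793, 0.2816, 0.2604]
tool_rot: [-90.8, -0.4, -95.0]
force: [-1.1, -1.0, 0.0]
grip_width: -0.002
```

```bash
python3 - <<'E'
from h import *
plan(*tip(1.6))
for n in ["side","scene"]:
    d=cams.get_image(n); x0,y0=(150,140) if n=="side" else (230,30)
    cv2.imwrite(f"pics/n_{n}.png",cv2.resize(d["img"][y0:y0+190,x0:x0+220,::-1],None,fx=3,fy=3))
E
```

```text
t 12.4 pos [0.5793 0.2816 0.2604] jaw ang -4.99 F [-1.1 -1.   0. ] gw -0.002 q [20. 23. 78. -0. 80. 25.]
shares tx ty tz [ 0.5943 -0.125   0.0258] calls 1 each [ 0.5943 -0.125   0.0258] dist 0.091 spin 0
```

View pics/n_side.png

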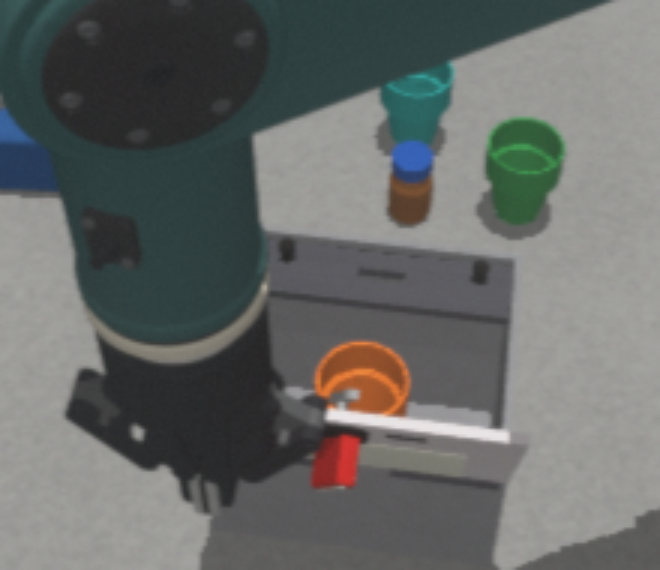

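View pics/n_scene.png

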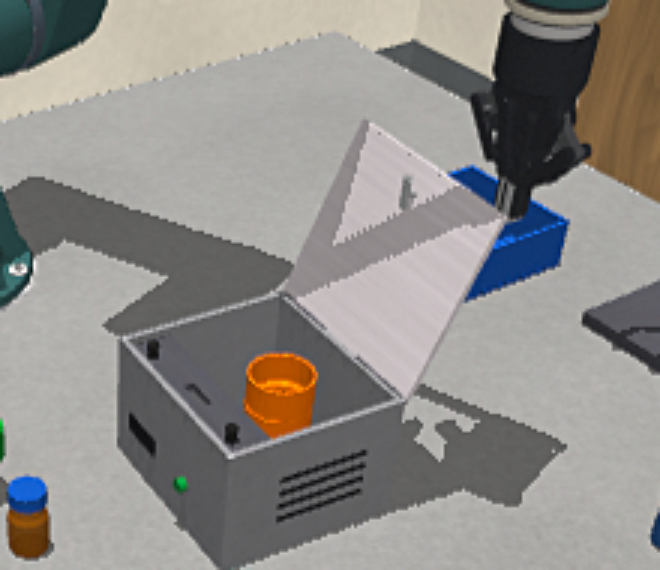

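The closed fingers stand behind the cover at its right part (scene (513,190)), clear of the red bar. Pushing forward.

move_arm([
  {"jaw": -1,"tx": 0.12,"ty": 0,"tz": 0.03,"spin": 0},
  {"jaw": -1,"tx": 0.2,"ty": -0.03,"tz": 0.03,"spin": 0},
  {"jaw": -1,"tx": 0.3,"ty": -0.06,"tz": 0.03,"spin": 0},
  {"jaw": -1,"tx": 0.4,"ty": -0.09,"tz": 0.03,"spin": 0},
  {"jaw": -1,"tx": 0.5,"ty": -0.12,"tz": 0.03,"spin": 0},
  {"jaw": -1,"tx": 0.6,"ty": -0.13,"tz": 0.03,"spin": 0},
  {"jaw": -1,"tx": 0.6,"ty": -0.13,"tz": 0.03,"spin": 0},
])

```text
time_s: 13.2
position: [0.5813, 0.1917, 0.2887]
tool_rot: [-90.0, -0.1, -95.1]
force: [-0.3, -0.8, -1.0]
grip_width: -0.001
```

```bash
cat >> h.py <<'E'
def cover(d):
    W=wpts(d); P=W.reshape(-1,3); 
    q=np.c_[(P[:,:2]-H)@EX,(P[:,:2]-H)@EY,P[:,2]-.13]
    rho=np.hypot(q[:,1],q[:,2]); 
    m=(abs(q[:,0])<.095)&(rho>.08)&(rho<.2)&(q[:,2]>-.01)&(q[:,1]>-.185)&(q[:,1]<.12)
    q=q[m]; th=np.arctan2(q[:,2],-q[:,1]); h,e=np.histogram(th,bins=np.arange(-.1,2.2,.02)); i=h.argmax()
    s=(th>e[i]-.03)&(th<e[i]+.05); print("cover angle ~",np.median(th[s]).round(3),"n",s.sum(),h[i])
E
python3 - <<'E'
from h import *
for n in ["scene","side"]:
    d=cams.get_image(n); cover(d)
    if n=="scene": cv2.imwrite(f"pics/o_{n}.png",cv2.resize(d["img"][30:220,230:450,::-1],None,fx=3,fy=3))
plan(*tip(1.4,r=.16))
E
```

```text
cover angle ~ 1.588 n 1662 1004
cover angle ~ 1.646 n 3102 1150
t 13.3 pos [0.5809 0.1933 0.2877] jaw ang -5.03 F [-0.6  1.1 -0.6] gw 0.001 q [12. 19. 80. -0. 80. 17.]
shares tx ty tz [ 0.2247 -0.006  -0.0339] calls 1 each [ 0.2247 -0.006  -0.0339] dist 0.034 spin 0
```

View pics/o_scene.png

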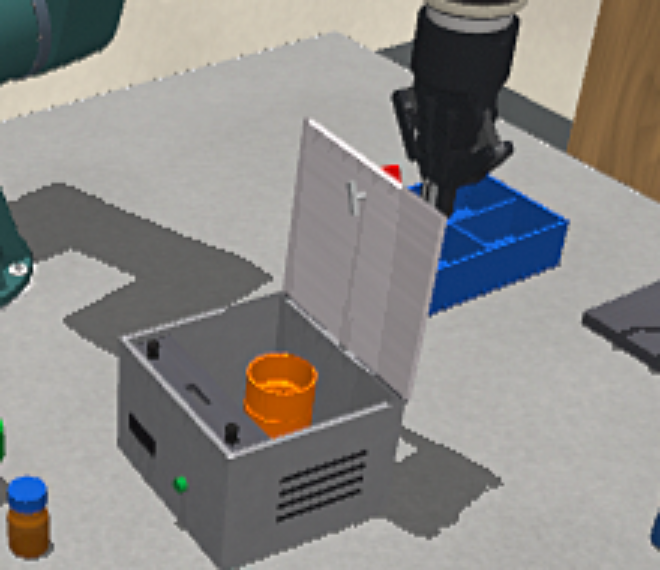

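move_arm([
  {"jaw": -1,"tx": 0.11,"ty": 0,"tz": -0.03,"spin": 0},
  {"jaw": -1,"tx": 0.22,"ty": -0.006,"tz": -0.03,"spin": 0},
  {"jaw": -1,"tx": 0.33,"ty": 0.015,"tz": -0.03,"spin": 0},
  {"jaw": -1,"tx": 0.43,"ty": 0.043,"tz": -0.03,"spin": 0},
  {"jaw": -1,"tx": 0.53,"ty": 0.085,"tz": -0.03,"spin": 0},
  {"jaw": -1,"tx": 0.62,"ty": 0.132,"tz": -0.03,"spin": 0},
  {"jaw": -1,"tx": 0.71,"ty": 0.19,"tz": -0.03,"spin": 0},
  {"jaw": -1,"tx": 0.79,"ty": 0.258,"tz": -0.03,"spin": 0},
  {"jaw": -1,"tx": 0.79,"ty": 0.258,"tz": -0.03,"spin": 0},
])

```text
time_s: 14.2
position: [0.5662, 0.0747, 0.2477]
tool_rot: [-90.1, -0.1, -95.0]
force: [-0.9, -0.9, 0.8]
grip_width: -0.005
```

```bash
python3 - <<'E'
from h import *
for n in ["scene","side"]:
    d=cams.get_image(n); cover(d)
    if n=="scene": cv2.imwrite(f"pics/p_{n}.png",cv2.resize(d["img"][30:220,230:450,::-1],None,fx=3,fy=3))
for th in [.6,.4,.25,.15,.08]: plan(*tip(th,r=.16))
E
```

```text
cover angle ~ -0.015 n 272 128
cover angle ~ 0.849 n 4470 1872
t 14.3 pos [0.567  0.0763 0.249 ] jaw ang -5.0 F [ 0.6 -0.3 -0.6] gw -0.002 q [ 1. 17. 89. -0. 74.  6.]
shares tx ty tz [ 0.1553  0.1582 -0.0085] calls 1 each [ 0.1553  0.1582 -0.0085] dist 0.033 spin 0
t 14.3 pos [0.567  0.0763 0.249 ] jaw ang -5.0 F [ 0.6 -0.3 -0.6] gw -0.002 q [ 1. 17. 89. -0. 74.  6.]
shares tx ty tz [ 0.2644  0.3413 -0.0082] calls 1 each [ 0.2644  0.3413 -0.0082] dist 0.065 spin 0
t 14.3 pos [0.567  0.0763 0.249 ] jaw ang -5.0 F [ 0.6 -0.3 -0.6] gw -0.002 q [ 1. 17. 89. -0. 74.  6.]
shares tx ty tz [ 0.321   0.4909 -0.008 ] calls 1 each [ 0.321   0.4909 -0.008 ] dist 0.088 spin 0
t 14.3 pos [0.567  0.0763 0.249 ] jaw ang -5.0 F [ 0.6 -0.3 -0.6] gw -0.002 q [ 1. 17. 89. -0. 74.  6.]
shares tx ty tz [ 0.3461  0.5946 -0.0078] calls 1 each [ 0.3461  0.5946 -0.0078] dist 0.103 spin 0
t 14.3 pos [0.567  0.0763 0.249 ] jaw ang -5.0 F [ 0.6 -0.3 -0.6] gw -0.002 q [ 1. 17. 89. -0. 74.  6.]
shares tx ty tz [ 0.3574  0.6684 -0.0078] calls 1 each [ 0.3574  0.6684 -0.0078] dist 0.114 spin 0
```

View pics/p_scene.png

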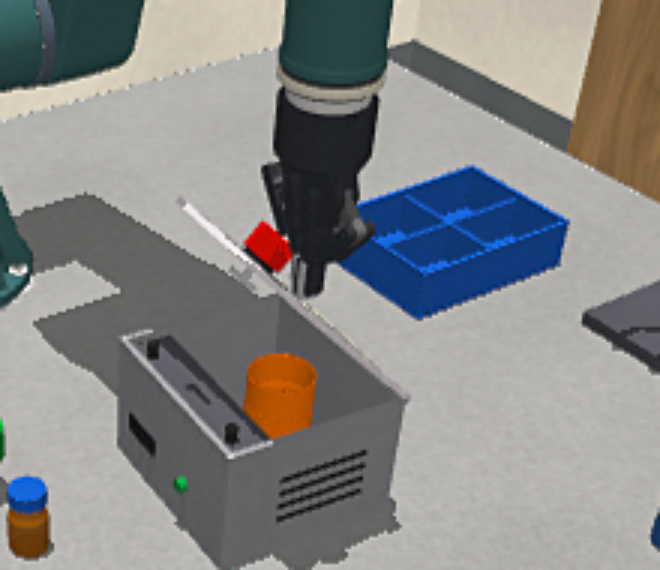

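Cover at about 0.8 rad and following. Continuing down to about 0.08.

move_arm([
  {"jaw": -1,"tx": 0.08,"ty": 0.075,"tz": -0.008,"spin": 0},
  {"jaw": -1,"tx": 0.155,"ty": 0.16,"tz": -0.008,"spin": 0},
  {"jaw": -1,"tx": 0.215,"ty": 0.25,"tz": -0.008,"spin": 0},
  {"jaw": -1,"tx": 0.264,"ty": 0.34,"tz": -0.008,"spin": 0},
  {"jaw": -1,"tx": 0.3,"ty": 0.42,"tz": -0.008,"spin": 0},
  {"jaw": -1,"tx": 0.32,"ty": 0.49,"tz": -0.008,"spin": 0},
  {"jaw": -1,"tx": 0.335,"ty": 0.55,"tz": -0.008,"spin": 0},
  {"jaw": -1,"tx": 0.346,"ty": 0.595,"tz": -0.008,"spin": 0},
  {"jaw": -1,"tx": 0.355,"ty": 0.64,"tz": -0.008,"spin": 0},
  {"jaw": -1,"tx": 0.357,"ty": 0.67,"tz": -0.008,"spin": 0},
  {"jaw": -1,"tx": 0.357,"ty": 0.67,"tz": -0.008,"spin": 0},
])

```text
time_s: 15.4
position: [0.5608, 0.0237, 0.1484]
tool_rot: [-90.1, -0.0, -95.0]
force: [0.5, 0.1, 0.0]
grip_width: -0.003
```

```bash
python3 - <<'E'
from h import *
for n in ["scene","side"]:
    d=cams.get_image(n); cover(d)
    cv2.imwrite(f"pics/q_{n}.png",cv2.resize((d["img"][30:220,230:450,::-1] if n=="scene" else d["img"][140:330,150:370,::-1]),None,fx=3,fy=3))
plan(*tip(.055,r=.16))
E
```

```text
cover angle ~ 0.107 n 963 477
cover angle ~ 0.119 n 2915 1300
t 15.5 pos [0.5614 0.0238 0.1492] jaw ang -4.94 F [ 0.6  0.  -0.3] gw -0.005 q [-5. 22. 97.  0. 61.  0.]
shares tx ty tz [ 0.0081  0.0293 -0.0014] calls 1 each [ 0.0081  0.0293 -0.0014] dist 0.005 spin 0
```

View pics/q_scene.png

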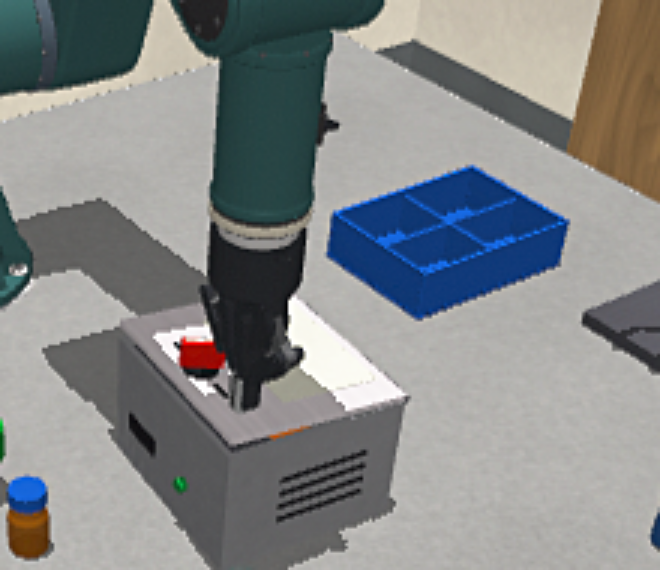

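move_arm([
  {"jaw": -1,"tx": 0,"ty": 0.02,"tz": 0,"spin": 0},
  {"jaw": -1,"tx": 0,"ty": 0.03,"tz": 0,"spin": 0},
  {"jaw": -1,"tx": 0,"ty": 0.03,"tz": 0,"spin": 0},
])

```text
time_s: 15.8
position: [0.5616, 0.0236, 0.1447]
tool_rot: [-90.0, -0.0, -94.9]
force: [0.5, -0.6, 0.8]
grip_width: 0.002
```

```bash
python3 - <<'E'
from h import *
for n in ["scene","side"]:
    d=cams.get_image(n); cover(d)
plan(z=.3)
E
```

```text
cover angle ~ 0.087 n 960 459
cover angle ~ 0.098 n 2879 1324
t 15.9 pos [0.5613 0.0236 0.1447] jaw ang -4.95 F [ 0.6 -0.2  0.4] gw -0.0 q [-5. 23. 97. -0. 60.  0.]
shares tx ty tz [ 0.     -1.0356 -0.    ] calls 2 each [ 0.     -0.5178 -0.    ] dist 0.155 spin 0
```

move_arm([
  {"jaw": -1,"tx": 0,"ty": -0.2,"tz": 0,"spin": 0},
  {"jaw": -1,"tx": 0,"ty": -0.5,"tz": -0.1,"spin": 0},
  {"jaw": 0,"tx": 0,"ty": -0.8,"tz": -0.3,"spin": 0},
  {"jaw": 1,"tx": 0,"ty": -1,"tz": -0.43,"spin": 0},
  {"jaw": 1,"tx": 0,"ty": -1,"tz": -0.43,"spin": 0},
  {"jaw": 1,"tx": 0,"ty": -1,"tz": -0.43,"spin": 0},
])

```text
time_s: 16.5
position: [0.4972, 0.0292, 0.2954]
tool_rot: [-89.9, -0.0, -95.0]
force: [-0.6, 0.1, -0.5]
grip_width: 0.68
```

```bash
cat > fa.py <<'E'
from h import *
def fast(tag):
  for n in ["wrist","scene","side"]:
    d=cams.get_image(n); W=wpts(d); cover(d)
    cv2.imwrite(f"pics/{tag}_{n}.png",d["img"][:,:,::-1])
    m=cv2.bitwise_or(mask(d,(0,150,50),(6,255,255)),mask(d,(174,150,50),(180,255,255)))>0
    m&=(abs(W[...,0]-.497)<.05)&(abs(W[...,1]-.025)<.05)&(W[...,2]>.14)
    P=W[m]
    if len(P)<20: print(n,"few",len(P)); continue
    zt=np.percentile(P[:,2],95); t=P[P[:,2]>zt-.004]
    r=cv2.minAreaRect((t[:,:2]*1000).astype(np.float32)); b=cv2.boxPoints(r)
    e=max([b[1]-b[0],b[2]-b[1]],key=np.linalg.norm); a=np.degrees(np.arctan2(e[1],e[0]))%180
    print(n,len(P),len(t),"ztop",zt.round(4),"centre",np.round(r[0],1),"size",np.round(r[1],1),"bar ang world",a.round(1),"rel chamber",(a+4.9).round(1))
E
python3 -c "
from fa import *
fast('r'); plan()"
```

```text
cover angle ~ 0.094 n 21103 12226
wrist 436 342 ztop 0.1751 centre [496.5  28.1] size [38.7 11.1] bar ang world 59.6 rel chamber 64.5
cover angle ~ 0.09 n 1381 638
scene 136 36 ztop 0.1736 centre [498.5  24.5] size [38.2 13.3] bar ang world 62.9 rel chamber 67.8
cover angle ~ 0.097 n 3081 1449
side few 0
t 16.65 pos [0.4966 0.0291 0.2931] jaw ang -4.96 F [ 1.6  0.7 -0.7] gw 0.928 q [-5.  9. 94. -0. 78.  0.]
shares tx ty tz [0. 0. 0.] calls 1 each [0. 0. 0.] dist 0.0 spin 0
```

View pics/r_wrist.png

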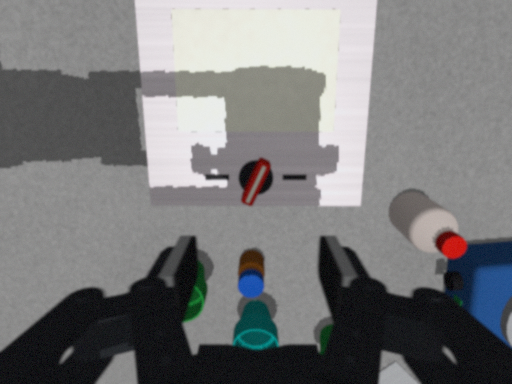

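The bar is at pixel (256,182), centre about (0.4955, 0.026), and sits about 65° off the marks. I'll align the jaws across it and descend.

```bash
python3 -c "
from h import *
plan(.4955,.026,.19,jaw=-30)"
```

```text
t 16.65 pos [0.4966 0.0291 0.2931] jaw ang -4.96 F [ 1.6  0.7 -0.7] gw 0.928 q [-5.  9. 94. -0. 78.  0.]
shares tx ty tz [ 0.0214  0.6874 -0.004 ] calls 1 each [ 0.0214  0.6874 -0.004 ] dist 0.103 spin 0.0696
```

move_arm([
  {"jaw": 1,"tx": 0.02,"ty": 0.2,"tz": -0.01,"spin": 0.07},
  {"jaw": 1,"tx": 0.02,"ty": 0.4,"tz": -0.01,"spin": 0.07},
  {"jaw": 1,"tx": 0.02,"ty": 0.68,"tz": -0.01,"spin": 0.07},
  {"jaw": 1,"tx": 0.02,"ty": 0.68,"tz": -0.01,"spin": 0.07},
  {"jaw": 1,"tx": 0.02,"ty": 0.68,"tz": -0.01,"spin": 0.07},
])

```text
time_s: 17.15
position: [0.4945, 0.0263, 0.1916]
tool_rot: [-90.2, -0.1, -119.9]
force: [0.2, -0.4, 0.2]
grip_width: 0.999
```

```bash
python3 -c "
from fa import *
fast('s');plan(.4955,.026,.149,jaw=-30)"
```

```text
cover angle ~ 0.095 n 45506 26034
wrist 1069 883 ztop 0.1751 centre [496.8  27.7] size [39.6 10.8] bar ang world 59.8 rel chamber 64.7
cover angle ~ 0.089 n 1259 615
scene 128 26 ztop 0.1737 centre [499.8  23. ] size [36.8  9.9] bar ang world 53.4 rel chamber 58.3
cover angle ~ 0.097 n 3098 1475
side few 2
t 17.3 pos [0.4968 0.0261 0.1942] jaw ang -30.03 F [-0.2 -0.4 -0.1] gw 0.998 q [ -5.  14. 102.  -0.  64.  25.]
shares tx ty tz [ 0.0055  0.3014 -0.0079] calls 1 each [ 0.0055  0.3014 -0.0079] dist 0.045 spin -0.0001
```

View pics/s_wrist.png

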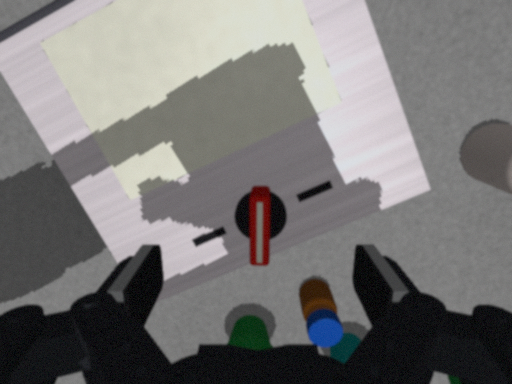

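Bar at (260,225), square to the jaws. I'll descend and close.

move_arm([
  {"jaw": 1,"tx": 0,"ty": 0.12,"tz": -0.005,"spin": 0},
  {"jaw": 1,"tx": 0,"ty": 0.22,"tz": -0.005,"spin": 0},
  {"jaw": 0.5,"tx": 0,"ty": 0.29,"tz": -0.005,"spin": 0},
  {"jaw": 0,"tx": 0,"ty": 0.29,"tz": -0.005,"spin": 0},
  {"jaw": -0.5,"tx": 0,"ty": 0.29,"tz": -0.005,"spin": 0},
  {"jaw": -1,"tx": 0,"ty": 0.29,"tz": -0.005,"spin": 0},
  {"jaw": -1,"tx": 0,"ty": 0.29,"tz": -0.005,"spin": 0},
  {"jaw": -1,"tx": 0,"ty": 0.29,"tz": -0.005,"spin": 0},
  {"jaw": -1,"tx": 0,"ty": 0.29,"tz": -0.005,"spin": 0},
  {"jaw": -1,"tx": 0,"ty": 0.29,"tz": -0.005,"spin": 0},
], squeeze=30)

```text
time_s: 18.3
position: [0.4957, 0.0264, 0.1498]
tool_rot: [-89.9, 0.0, -120.2]
force: [0.3, -1.2, 5.1]
grip_width: 0.121
```

```bash
python3 -c "
from fa import *
plan(jaw=-94.9); 
for n in ['scene','side']: d=cams.get_image(n); cover(d)
"
```

```text
t 18.3 pos [0.4957 0.0264 0.1498] jaw ang -30.15 F [ 0.3 -1.2  5.1] gw 0.121 q [ -5.  18. 105.  -0.  58.  25.]
shares tx ty tz [0. 0. 0.] calls 1 each [0. 0. 0.] dist 0.0 spin 0.1799
cover angle ~ 0.087 n 1227 543
cover angle ~ 0.095 n 3026 1459
```

Holding the bar (10.3 mm opening) with the cover unchanged. Turning about 65° clockwise.

move_arm([
  {"jaw": -1,"tx": 0,"ty": 0,"tz": 0,"spin": 0.02},
  {"jaw": -1,"tx": 0,"ty": 0,"tz": 0,"spin": 0.04},
  {"jaw": -1,"tx": 0,"ty": 0,"tz": 0,"spin": 0.06},
  {"jaw": -1,"tx": 0,"ty": 0,"tz": 0,"spin": 0.08},
  {"jaw": -1,"tx": 0,"ty": 0,"tz": 0,"spin": 0.1},
  {"jaw": -1,"tx": 0,"ty": 0,"tz": 0,"spin": 0.12},
  {"jaw": -1,"tx": 0,"ty": 0,"tz": 0,"spin": 0.14},
  {"jaw": -1,"tx": 0,"ty": 0,"tz": 0,"spin": 0.16},
  {"jaw": -1,"tx": 0,"ty": 0,"tz": 0,"spin": 0.18},
  {"jaw": -1,"tx": 0,"ty": 0,"tz": 0,"spin": 0.18},
  {"jaw": -1,"tx": 0,"ty": 0,"tz": 0,"spin": 0.18},
])

```text
time_s: 19.5
position: [0.4957, 0.0258, 0.1493]
tool_rot: [-89.9, 0.1, 175.3]
force: [3.1, -3.5, 0.5]
grip_width: 0.122
```

move_arm([
  {"jaw": 0,"tx": 0,"ty": 0,"tz": 0,"spin": 0},
  {"jaw": 1,"tx": 0,"ty": 0,"tz": 0,"spin": 0},
  {"jaw": 1,"tx": 0,"ty": 0,"tz": 0,"spin": 0},
  {"jaw": 1,"tx": 0,"ty": -0.1,"tz": 0,"spin": 0},
  {"jaw": 1,"tx": 0,"ty": -0.4,"tz": 0,"spin": 0},
  {"jaw": 1,"tx": 0,"ty": -0.8,"tz": 0,"spin": 0},
  {"jaw": 1,"tx": 0,"ty": -0.8,"tz": 0,"spin": 0},
  {"jaw": 1,"tx": 0,"ty": -0.8,"tz": 0,"spin": 0},
])

```text
time_s: 20.3
position: [0.4954, 0.0267, 0.2708]
tool_rot: [-90.0, 0.2, 175.1]
force: [0.3, 0.1, -0.1]
grip_width: 0.999
```

```bash
python3 -c "
from fa import *
fast('u');plan()
d=cv2.imread('pics/u_wrist.png')"
```

```text
cover angle ~ 0.093 n 23626 14281
wrist 499 399 ztop 0.1749 centre [496.8  26.9] size [10.1 39.6] bar ang world 175.4 rel chamber 180.3
cover angle ~ 0.09 n 1408 675
scene 101 24 ztop 0.1742 centre [500.5  21.1] size [37.3  8. ] bar ang world 2.9 rel chamber 7.8
cover angle ~ 0.097 n 3046 1439
side few 9
t 20.45 pos [0.4929 0.0268 0.2671] jaw ang -94.94 F [-0.5  0.1 -0.5] gw 1.001 q [-5. 10. 96. -0. 74. 90.]
shares tx ty tz [0. 0. 0.] calls 1 each [0. 0. 0.] dist 0.0 spin 0
```

View pics/u_wrist.png

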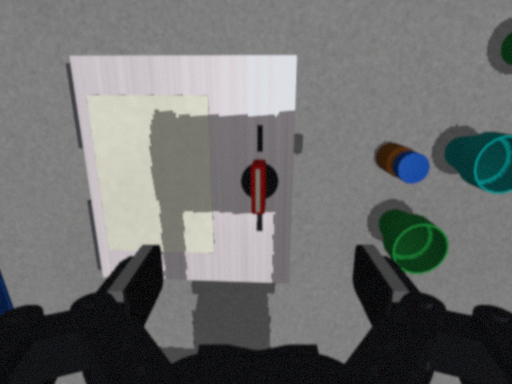

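Bar in line with the marks at (260,137) and (259,222), cover still standing off. I'll close the fingers and move over the press point beside the bar.

```bash
python3 -c "
from h import *
plan(.545,.0123,.165)"
```

```text
t 20.45 pos [0.4929 0.0268 0.2671] jaw ang -94.94 F [-0.5  0.1 -0.5] gw 1.001 q [-5. 10. 96. -0. 74. 90.]
shares tx ty tz [-0.3569  0.6792  0.0665] calls 1 each [-0.3569  0.6792  0.0665] dist 0.116 spin 0
```

move_arm([
  {"jaw": -1,"tx": -0.15,"ty": 0,"tz": 0.07,"spin": 0},
  {"jaw": -1,"tx": -0.33,"ty": 0,"tz": 0.07,"spin": 0},
  {"jaw": -1,"tx": -0.33,"ty": 0,"tz": 0.07,"spin": 0},
  {"jaw": -1,"tx": -0.33,"ty": 0.15,"tz": 0.07,"spin": 0},
  {"jaw": -1,"tx": -0.33,"ty": 0.4,"tz": 0.07,"spin": 0},
  {"jaw": -1,"tx": -0.33,"ty": 0.6,"tz": 0.07,"spin": 0},
  {"jaw": -1,"tx": -0.33,"ty": 0.68,"tz": 0.07,"spin": 0},
  {"jaw": -1,"tx": -0.33,"ty": 0.68,"tz": 0.07,"spin": 0},
  {"jaw": -1,"tx": -0.33,"ty": 0.68,"tz": 0.07,"spin": 0},
])

```text
time_s: 21.35
position: [0.543, 0.0119, 0.1674]
tool_rot: [-90.0, -0.0, 175.0]
force: [1.1, -0.1, -0.7]
grip_width: -0.004
```

```bash
python3 -c "
from fa import *
fast('v');plan(.545,.0123,.136)"
```

```text
cover angle ~ 0.094 n 22163 13233
wrist few 0
cover angle ~ 0.087 n 1093 506
scene 42 9 ztop 0.1672 centre [512.   12.2] size [ 6.5 65.4] bar ang world 158.8 rel chamber 163.7
cover angle ~ 0.097 n 3008 1417
side 27 23 ztop 0.1754 centre [495.7  32. ] size [ 4.4 33.4] bar ang world 174.4 rel chamber 179.3
t 21.5 pos [0.5441 0.0118 0.1686] jaw ang -94.95 F [ 0.5 -0.6  0.2] gw -0.001 q [-6. 20. 98. -0. 62. 89.]
shares tx ty tz [-0.0049  0.2174 -0.0037] calls 1 each [-0.0049  0.2174 -0.0037] dist 0.033 spin 0
```

View pics/v_wrist.png

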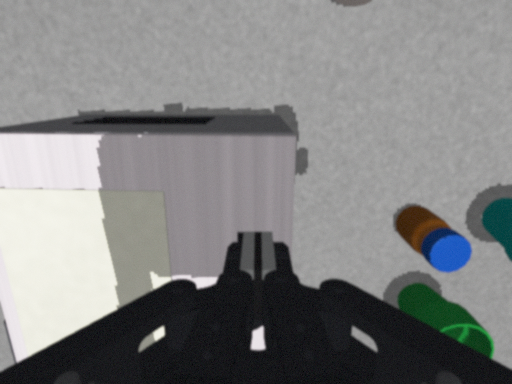

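move_arm([
  {"jaw": -1,"tx": 0,"ty": 0.08,"tz": 0,"spin": 0},
  {"jaw": -1,"tx": 0,"ty": 0.13,"tz": 0,"spin": 0},
  {"jaw": -1,"tx": 0,"ty": 0.16,"tz": 0,"spin": 0},
  {"jaw": -1,"tx": 0,"ty": 0.18,"tz": 0,"spin": 0},
  {"jaw": -1,"tx": 0,"ty": 0.2,"tz": 0,"spin": 0},
  {"jaw": -1,"tx": 0,"ty": 0.217,"tz": 0,"spin": 0},
  {"jaw": -1,"tx": 0,"ty": 0.217,"tz": 0,"spin": 0},
  {"jaw": -1,"tx": 0,"ty": 0.217,"tz": 0,"spin": 0},
])

```text
time_s: 22.3
position: [0.5427, 0.0114, 0.1359]
tool_rot: [-89.9, -0.0, 175.1]
force: [-5.5, -1.7, 17.8]
grip_width: 0.002
```

```bash
python3 -c "
from h import *
plan(z=.136)
for n in ['scene','side']: d=cams.get_image(n); cover(d)"
```

```text
t 22.3 pos [0.5427 0.0114 0.1359] jaw ang -94.94 F [-5.5 -1.7 17.8] gw 0.002 q [ -6.  22. 100.  -0.  58.  89.]
shares tx ty tz [ 0.     -0.0005  0.    ] calls 1 each [ 0.     -0.0005  0.    ] dist 0.0 spin 0
cover angle ~ 0.032 n 897 438
cover angle ~ 0.045 n 3038 1175
```

move_arm([
  {"jaw": -1,"tx": 0,"ty": 0.007,"tz": 0,"spin": 0},
  {"jaw": -1,"tx": 0,"ty": 0.013,"tz": 0,"spin": 0},
  {"jaw": -1,"tx": 0,"ty": 0.013,"tz": 0,"spin": 0},
  {"jaw": -1,"tx": 0,"ty": 0.013,"tz": 0,"spin": 0},
])

```text
time_s: 22.8
position: [0.5428, 0.0114, 0.1358]
tool_rot: [-89.9, 0.0, 175.1]
force: [-10.5, -0.3, 32.1]
grip_width: 0.006
```

```bash
python3 -c "
from fa import *
plan(z=.136)
for n in ['scene','side']:
    d=cams.get_image(n); cover(d)
    cv2.imwrite(f'pics/w_{n}.png',cv2.resize((d['img'][60:230,240:440,::-1] if n=='scene' else d['img'][140:330,150:370,::-1]),None,fx=3,fy=3))
plan()"
```

```text
t 22.8 pos [0.5428 0.0114 0.1358] jaw ang -94.93 F [-10.5  -0.3  32.1] gw 0.006 q [ -6.  22. 100.  -0.  58.  89.]
shares tx ty tz [-0.     -0.0017  0.    ] calls 1 each [-0.     -0.0017  0.    ] dist 0.0 spin 0
cover angle ~ 0.031 n 888 434
cover angle ~ 0.045 n 3029 1104
t 22.9 pos [0.5428 0.0114 0.1357] jaw ang -94.93 F [-10.7  -2.1  33.1] gw 0.003 q [ -6.  22. 100.  -0.  58.  89.]
shares tx ty tz [0. 0. 0.] calls 1 each [0. 0. 0.] dist 0.0 spin 0
```

View pics/w_scene.png

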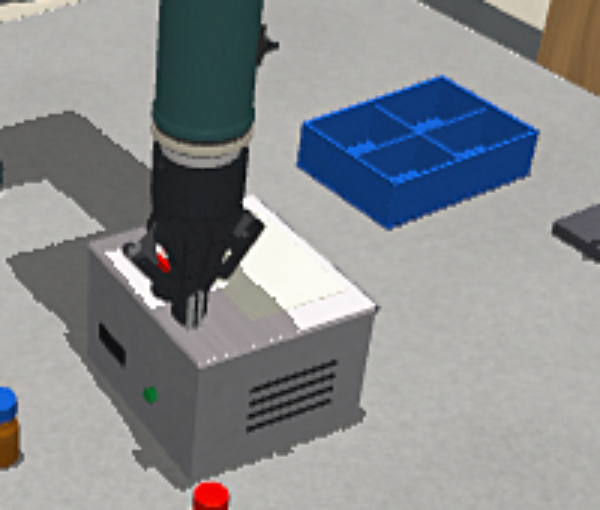

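View pics/w_side.png

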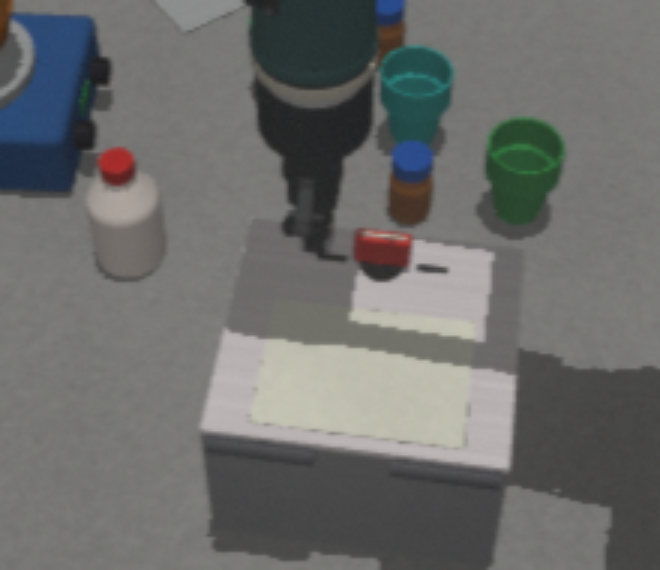

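Home: 2 mm more command raised the force from 18 to 33 N without moving the tip (z = 0.136). That is the closed outer-face height, so it is on the hard stop. The bar is still in line with the marks. A quick bystander check comes before handing in.

```bash
python3 - <<'E'
from h import *
a=np.load("pics/scene.npz"); d=cams.get_image("scene")
for name,b in {"vialA":(228,184,252,218),"vialB":(166,218,190,252),"bottle":(292,218,324,268),"spatula":(125,280,212,326)}.items():
    x0,y0,x1,y1=b; A=a["img"][y0:y1,x0:x1].astype(np.float32).mean(2); B=d["img"][y0:y1,x0:x1].astype(np.float32).mean(2)
    print(name,np.round(cv2.phaseCorrelate(A,B),2), np.abs(A-B).mean().round(1))
plan()
order.sign_off()
E
```

```text
Traceback (most recent call last):
ValueError: setting an array element with a sequence. The requested array has an inhomogeneous shape after 1 dimensions. The detected shape was (2,) + inhomogeneous part.
```

```bash
python3 - <<'E'
from h import *
a=np.load("pics/scene.npz"); d=cams.get_image("scene")
for name,b in {"vialA":(228,184,252,218),"vialB":(166,218,190,252),"bottle":(292,218,324,268),"spatula":(125,280,212,326)}.items():
    x0,y0,x1,y1=b; A=a["img"][y0:y1,x0:x1].astype(np.float32).mean(2); B=d["img"][y0:y1,x0:x1].astype(np.float32).mean(2)
    print(name,cv2.phaseCorrelate(A,B), np.abs(A-B).mean().round(1))
plan()
print(order.sign_off())
plan()
E
```

```text
vialA ((0.009523823010500365, 0.003725553774135193), 0.9979473078554427) 4.8
vialB ((0.01497591606234927, -0.02569935230097542), 1.0026371116163555) 4.8
bottle ((-0.12563259235378155, 0.012737059646013904), 0.848702290058136) 7.6
spatula ((-0.0034963633536051475, 0.0018512112405772996), 1.0065756086674003) 6.7
t 23.0 pos [0.5428 0.0114 0.1357] jaw ang -94.93 F [-9.7 -0.9 33.4] gw -0.001 q [ -6.  22. 100.  -0.  58.  89.]
shares tx ty tz [0. 0. 0.] calls 1 each [0. 0. 0.] dist 0.0 spin 0
the job is handed in; nothing more can be done
None
the job is handed in; nothing more can be done
```

The job is handed in at 23.0 s of the 67 s allowed, with the arm still pressing the cover; `sign_off` gave no verdict.

I nested the orange beaker and let go of it, and swung the cover down onto its studs. I then turned the fastener about 65° to the marks and pressed the cover home with closed fingers beside the bar.

**Last checks:**
- **Nesting:** the top was at 0.1177 m (0.118 expected), and the rim centre was within about 1 mm of where the base beaker stood. I checked this before closing the cover and could not see inside afterwards.
- **Fastener:** within about 1° of the marks by the wrist camera. The scene camera read about 8°, but its view was partly blocked and rested on only 24 points. The last side picture shows the bar in line.
- **Cover:** the fingertips are at z = 0.136 m, the height of the closed outer face. The upward force reads about 33 N, and pressing 2 mm further raised it from 18 N without moving the tip, so the cover is on its hard stop. My camera estimates of the cover angle differ from each other by about 0.01 rad.
- **Bystanders:** none shifted by more than about 0.13 pixel in the scene camera.

The scene and side cameras disagreed by about 4 mm sideways. I relied on the wrist camera and same-camera differences for the fits.

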